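# Strip a jammed nest of cups and sort them

### The arm

A 6-joint arm with a two-finger parallel gripper is mounted at the origin on a cart in front of the work surface, level with it; the furniture and walls round the work are solid. World frame = base frame: x ahead of the robot, y to its left, z up, the work surface at z = 0. Lengths are in m, angles in degrees, forces in N, time in s.
With the tool pointing down it reaches from about 0.375 to 0.9 m from the base axis. Payload 3.1 kg.
Tool frame: the origin (TCP) lies at the very end of the fingers, on their centre line; the grasp point (between the pads) lies 19 mm behind it; z points along the fingers, y is the line along which they close (so a half turn about z gives the same grasp; the last joint's range is limited). The gripper opens to 87 mm and grips with 3 to 60 N. Pads are 19 mm wide; open, the fingers measure 117 mm over their backs; the gripper's body (75 mm by 190 mm) begins 51 mm behind the grasp point.
Start: joints at [-78.524, 30.224, 82.088, -0, 67.689, -10.227], TCP at [0.231, -0.581, 0.202] pointing down, gripper open.
Joint ranges: [-176.69, 176.69], [-43.24, 126.21], [12.49, 139.97], [-82, 262], [0, 151.66], [-163.58, 163.58]. Speed limits (degrees/s): [159.86, 159.86, 180, 180, 180, 180].

### API

Orientations are given as a 3x3 rotation matrix whose columns are the frame's x, y, z axes.
In Python, from rig import bot gives the robot as it stands.
- The arm moves only by the tool move_arm, never from a script. Its argument "increments" is a list of rows, each an object with "xyz": the shift along the tool's x, y, z in mm, a list of three; "roll": the turn about the tool's z in rad; "grip": the opening in per cent of the stroke, from 0 (shut) to 100 (fully open). A call has 1 to 5 rows; each row shifts and turns the commanded pose from where the row before left it, along the tool's axes as they then stand; what a row does not reach is not made up. A row lasts 1/12 s, in which the tool goes at most 41.7 mm and 7.16 degrees, less where a joint would pass 70% of its speed; a pose out of reach is approached as far as the arm can. A call is refused whole if a number of a shift passes 41.7 or a number of a turn 0.125, either way. A call with a gripper value outside its range is refused whole. The fingers move at their own pace and stop on an object; the grip force is fixed at half the most. Time passes only in rows, so rows that do not move let the fingers close. It gives the time, the measured TCP pose, the force, the opening and the grip force at its end, in the units of the state.
- bot.read_state(): the state, without advancing time (a new reading comes with each control period).
- bot.capture(name): name is "scene" or "top" or "wrist"; returns (picture, depth): 400x640x3 uint8, red, green, blue; 400x640 float32, m along the optical axis (not along the pixel's ray), 0 where there is no reading.
- bot.camera_model(name): a dict with "intrinsics" (3x3 intrinsics, pixels), "rvec" (rotation vector, rad) and "tvec" (3), from world to camera coordinates, as OpenCV has them; the wrist camera has in their place "tool_from_camera" (4x4, takes a point from camera to tool coordinates, whose origin is the TCP and whose axes are the flange's). Camera axes: x right, y down, z forward; pixel columns grow to the right and rows downward; lengths in m; the calibration is good to about 2 mm. A picture is of the moment at which its call begins: read the wrist's pose just before it. camera_model takes no time and is no camera call.
- bot.hand_in(): hands the job in; it is judged then, once.
Trained networks look in the newest picture that a camera, given by its name, has taken for a name from the list of things; names that differ only in an ending like _2 or _b are one class to them, and where a whole thing is asked for, a point or a joint stands for the part that bears it (a point fixed in the world has none). Each returns a list of dicts, best first, with "conf" (0 to 1); they miss things now and then, are a little off and sometimes report something else, mostly with a low value. They report only what shows in the picture. A call takes as long as a camera call. They do not tell look-alikes from the thing itself.
- bot.spot_in(label, camera): "at" ([x, y, z] in m, in the coordinates of the camera as it stood for that picture, good to about 4 mm: the middle of the surface that is visible of it).
- bot.trace(label, camera): "mask" (400x640 bool, what is visible of it).
The state is a dict: "time_s": time; "joint_positions": joint angles; "qvel": joint speeds; "tau": joint torques, N m; "position": TCP position; "tcp_rot": TCP orientation; "force": force on the tool from outside, world axes, zero at the start; "moment": the same for the moment, N m; "opening": opening from 0.0 (shut) to 1.0 (fully open); "grasp_force": force on a finger pad.
Only numpy, scipy, OpenCV 4.12 (cv2) and the standard library are available. Lean on these libraries where they do the work, as an engineer would, in place of code of your own. Each camera call takes 0.05 s, during which the arm holds its last target. There are 200 camera calls.

### The job

Three steel parts cups are jammed inside one another on the inclined stripping stand. Push the nest along the channel until its foot is fully home under the claw, so that the large cup is held down, then draw the small cup out, then the medium cup. Set each of these two down upright, not dropped, in the dish of its own size, leave the large cup in the stand, and do not disturb anything else.

Things in the scene. Friction and masses are not known exactly. Their poses are not given: they have to be found in the camera images.
- stand: fixed aluminium stripping stand. Origin: centre of its underside, on the bench; own z up. On it a plate is inclined 30 degrees: the plate's normal, which is the common axis of the nested cups, is (-0.5, 0, 0.866) in the stand's own frame, so the cup mouths lean to the stand's -x side. A straight level channel on the plate runs along the stand's y
- channel_mid (a point): point on the plate's surface at the middle of the channel, 52 mm above the stand's origin; axes as the stand's. The channel is 96 mm wide with walls 9 mm high, and runs from y = -127 to +135 mm. The nest starts near its -y end, its axis at about y = -75 to -60 mm
- channel_far (a point): point on the channel's floor at y = +100 mm, showing the way to push. A dark steel claw straddles the channel before it, at a place that differs each time: from both walls a lip 60 mm long with a bent-up lead-in overhangs the channel (75 mm apart, 9 mm above the plate), behind them is a stop bar. The foot meets the stop with the cup's axis at y = 33 to 67 mm: feel for it. Sliding takes some 2 to 7 N
- large_cup: large steel cup, 68 mm outside, 54 mm high, on a round foot flange 92 mm across, 6 mm thick, that lies in the channel. Origin: centre of the foot's underside; own z along its axis to the open mouth. 0.3 kg. Sprung rubber ribs in its mouth grip the medium cup: to draw that straight out takes 9 to 18 N over 32 mm. Under the claw the foot has 3 mm of play upward; elsewhere nothing holds it down
- medium_cup: medium steel cup, 54 mm across (straight, heavy-bottomed), 64 mm high, 0.14 kg. Origin: centre of its underside, own z along its axis to the open mouth. Starts 22 mm above the large cup's origin along their axis; its top 32 mm stick out. Sprung rubber ribs in its mouth grip the small cup: to draw that straight out takes 5 to 11 N over 28 mm, less than parting the medium from the large cup
- small_cup: small steel cup, 40 mm across (straight, heavy-bottomed), 60 mm high, 0.08 kg. Origin: centre of its underside, own z along its axis to the open mouth. Starts 36 mm above the medium cup's origin along their axis, so its top 32 mm stick out; grip it there, across the outside, in line with the axis, and firmly (about 60 N) or the fingers slip
- small_dish: fixed shallow round aluminium dish for the small cup, 62 mm across at the rim, 54 mm inside, 8 mm high, its floor 4 mm above the bench. Origin: centre of its underside on the bench
- medium_dish: fixed shallow round aluminium dish for the medium cup, 76 mm across at the rim, 68 mm inside, 8 mm high, its floor 4 mm above the bench. Origin: centre of its underside on the bench. Which dish is nearer the stand varies
- masking_tape: bystander: roll of masking tape 104 mm across, lying flat; leave alone
- solder_spool: bystander: spool 55 mm across, 30 mm high; leave alone
- driver_black: bystander: black precision screwdriver 146 mm long, lying flat; leave alone
- phone_far: bystander: black phone 144x72x8 mm lying flat; leave alone
- usb_supply: bystander: black power supply 125x80x46 mm; leave alone
- cell_tester: bystander: green test board on a carrier 141x95x32 mm; leave alone
- spray_bottle: bystander: blue spray bottle 164 mm tall, 50 mm across; leave alone
There are look-alikes about, which are no part of the job. Leave any purple look-alike of the medium_cup alone.

How it is judged (in metres and radians):
On the way, in this order (a step that is already met when the one before it is completed fails the run):
1. the small cup is drawn clear of the medium cup, which is still in the large cup (distance between small_cup and medium_cup above 0.075 m and distance between medium_cup and large_cup below 0.04 m), for 0.1 s.
2. the medium cup is drawn clear of the large cup (distance between medium_cup and large_cup above 0.07 m), for 0.1 s.
At the end, for the whole second after the job is handed in: the small cup stands upright (within 6 degrees) in the small dish and the medium cup in the medium dish, on the dish's floor and within 12 mm of its centre; the large cup stays in the stand's channel, under the claw, seated on the inclined plate; all at rest (horizontal distance between small_cup and small_dish below 0.012 m and height (world z) of each of small_cup, medium_cup below 0.008 m and angle between each of small_cup, medium_cup's own z axis and vertical below 0.1 rad and linear speed of each of small_cup, medium_cup, large_cup below 0.02 m/s and horizontal distance between medium_cup and medium_dish below 0.012 m and y of large_cup in the frame of stand between 0.02 and 0.08 m and z of large_cup in the frame of stand below 0.06 m and angle between large_cup's own z axis and vertical between 0.42 and 0.63 rad); the robot touches nothing.
It fails at once if a bystander is moved by more than 20 mm (distance of any of masking_tape, solder_spool, driver_black, phone_far, usb_supply, cell_tester, spray_bottle from where it was at the start of the episode above 0.02 m).
It fails at once if a cup is dropped onto its dish ((height (world z) of small_cup below 0.03 m and linear speed of small_cup above 0.5 m/s) or (height (world z) of medium_cup below 0.03 m and linear speed of medium_cup above 0.5 m/s)).
It also fails if it takes over 61 s, if anything falls off the work surface, if the arm or the gripper's body presses on something with over 40 N, if the wrist force passes 120 N, or if a joint passes its speed limit or range.

## Working session

There is one attempt and no reset: what is moved stays moved. The work goes in short steps, Python scripts to look and compute and a tool call to move; the robot and the scene stay as the last step left them, time stands still between calls to the robot, and variables do not carry over. Pictures are saved under pics/ and viewed, at most 10 in all, crops included, and the job is handed in when it is done.

Besides the shell and the picture viewer there is one more tool, called after ">>>" as name([rows], argument=value, ...), one row to a line, values as JSON. move_arm: Moves the arm, as the interface text tells. Its arguments: {"type":"object","properties":{"increments":{"type":"array"}},"required":["increments"]}

```bash
mkdir -p pics
cat > h.py <<'E'
import numpy as np, cv2
from rig import bot
def cam(n):
    m=bot.camera_model(n); K=np.array(m["intrinsics"])
    if n=="wrist":
        s=bot.read_state(); T=np.eye(4); T[:3,:3]=s["tcp_rot"]; T[:3,3]=s["position"]
        return K, T@np.array(m["tool_from_camera"])
    R=cv2.Rodrigues(np.array(m["rvec"],float))[0]; t=np.array(m["tvec"],float).ravel()
    T=np.eye(4); T[:3,:3]=R.T; T[:3,3]=-R.T@t
    return K,T
def cloud(d,K,T):
    v,u=np.mgrid[:d.shape[0],:d.shape[1]]
    P=np.stack([(u-K[0,2])/K[0,0]*d,(v-K[1,2])/K[1,1]*d,d],-1)
    W=P@T[:3,:3].T+T[:3,3]; W[d<=0]=np.nan
    return W
def save(n,p): cv2.imwrite(f"pics/{n}.png",p[...,::-1])
E
python3 - <<'E'
from h import *
for n in("scene","top"):
    K,T=cam(n); p,d=bot.capture(n); save(n,p); np.savez(f"{n}.npz",p=p,d=d,K=K,T=T)
    print(n,T[:3,3].round(3))
    for l in("stand","large_cup","medium_cup","small_cup","small_dish","medium_dish","masking_tape","solder_spool","usb_supply","spray_bottle","cell_tester","phone_far","driver_black"):
        for r in bot.spot_in(l,n): print(l,round(r["conf"],2),(T[:3,:3]@np.array(r["at"])+T[:3,3]).round(3))
s=bot.read_state(); print(s["tcp_rot"],s["time_s"])
E
```

```text
scene [0.004 1.239 0.954]
stand 0.74 [0.541 0.158 0.039]
stand 0.24 [0.427 0.449 0.023]
large_cup 0.69 [0.516 0.086 0.071]
large_cup 0.36 [0.422 0.449 0.021]
medium_cup 0.57 [0.361 0.203 0.046]
medium_cup 0.57 [0.797 0.05  0.079]
medium_cup 0.43 [0.494 0.08  0.11 ]
small_cup 0.45 [0.478 0.076 0.142]
small_dish 0.41 [ 0.478 -0.321  0.003]
medium_dish 0.4 [0.54  0.159 0.037]
masking_tape 0.84 [ 0.696 -0.054  0.019]
solder_spool 0.43 [ 0.365 -0.14   0.03 ]
usb_supply 0.79 [0.655 0.458 0.043]
spray_bottle 0.98 [0.794 0.05  0.08 ]
spray_bottle 0.53 [0.426 0.452 0.025]
cell_tester 0.91 [0.424 0.451 0.023]
cell_tester 0.62 [0.494 0.085 0.11 ]
driver_black 0.41 [0.493 0.082 0.109]
top [0.478 0.    1.196]
stand 0.76 [0.549 0.123 0.052]
stand 0.68 [0.661 0.438 0.043]
large_cup 0.87 [0.531 0.046 0.077]
medium_cup 0.9 [0.363 0.184 0.05 ]
medium_cup 0.66 [0.504 0.054 0.123]
medium_cup 0.44 [ 0.474 -0.316  0.005]
medium_cup 0.35 [ 0.399 -0.427  0.012]
small_cup 0.36 [ 0.399 -0.426  0.01 ]
small_dish 0.49 [ 0.479 -0.318  0.003]
medium_dish 0.56 [ 0.553 -0.132  0.002]
masking_tape 0.59 [ 0.7   -0.058  0.016]
solder_spool 0.5 [ 0.366 -0.138  0.033]
usb_supply 0.81 [0.663 0.437 0.04 ]
usb_supply 0.58 [ 0.555 -0.134  0.001]
spray_bottle 0.65 [0.787 0.036 0.101]
cell_tester 0.7 [0.43  0.434 0.021]
phone_far 0.74 [ 0.4   -0.424  0.013]
driver_black 0.67 [0.536 0.044 0.077]
driver_black 0.47 [ 0.66  -0.156  0.011]
[[ 9.29106535e-01  3.69812177e-01 -2.67736185e-05]
 [ 3.69812177e-01 -9.29106531e-01  8.19498437e-05]
 [ 5.43050629e-06 -8.60413455e-05 -9.99999996e-01]] 1.4
```

View pics/top.png

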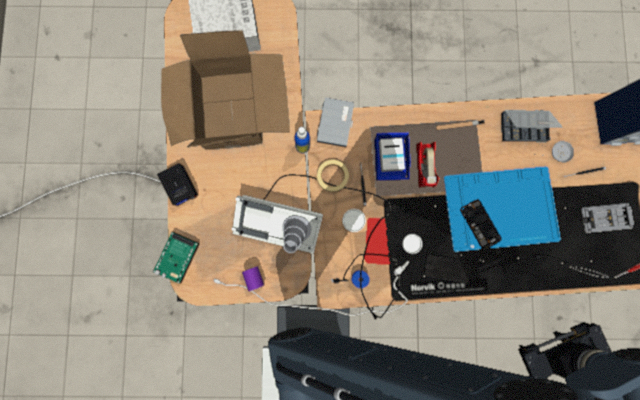

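View pics/scene.png

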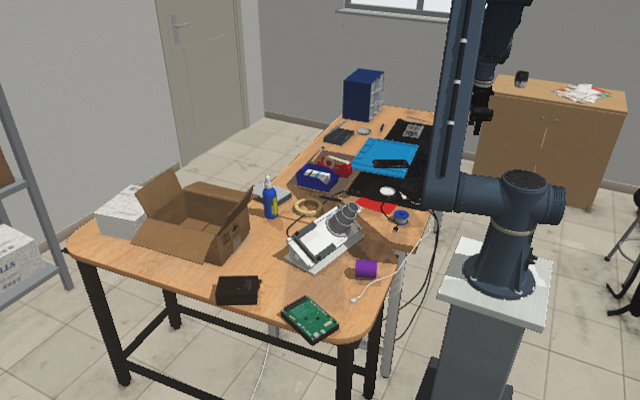

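Run:
```python
from h import *
z=np.load("top.npz"); W=cloud(z["d"],z["K"],z["T"]); p=z["p"]
print(z["K"][0,0])
for n,(x,y) in dict(a=(.553,-.132),b=(.479,-.318)).items():
    m=(np.hypot(W[...,0]-x,W[...,1]-y)<.06)&(p.min(-1)>150)
    Q=W[m]; print(n,m.sum(),np.median(Q,0).round(4),(Q.max(0)-Q.min(0)).round(3))
    r=cv2.minEnclosingCircle(np.argwhere(m)[:,::-1].astype(np.float32)); print(r)
    u,v=r[0]; k=z["K"]; d=1.19
    print("area dia", 2*np.sqrt(m.sum()/np.pi)*d/k[0,0])
# stand plate fit
m=(W[...,0]>.44)&(W[...,0]<.65)&(W[...,1]>-.03)&(W[...,1]<.27)&(W[...,2]>.012)
Q=W[m]; rng=np.random.default_rng(0); best=0
for _ in range(1500):
    a,b,c=Q[rng.choice(len(Q),3,False)]; n=np.cross(b-a,c-a); L=np.linalg.norm(n)
    if L<1e-6: continue
    n/=L; n*=np.sign(n[2])
    if abs(n[2]-.866)>.06: continue
    i=abs((Q-a)@n)<.003
    if i.sum()>best: best=i.sum(); I=i
P=Q[I]; c=P.mean(0); n=np.linalg.svd(P-c)[2][2]; n*=np.sign(n[2])
print(len(Q),best,c.round(4),n.round(3),"yaw",np.degrees(np.arctan2(-n[1],-n[0])))
h=m.nonzero(); r=cv2.minAreaRect(Q[:,:2].astype(np.float32)*1000); print(r)
q=cv2.resize(p[170:300,220:440],None,fx=3.6,fy=3.6,interpolation=cv2.INTER_CUBIC); save("crop",q)
```

```text
366.19815865910454
a 371 [ 0.55   -0.1318  0.0041] [0.066 0.073 0.017]
((354.2818298339844, 220.27272033691406), 11.353484153747559)
area dia 0.07062733501329048
b 285 [ 0.4798 -0.3191  0.0039] [0.058 0.059 0.014]
((412.1785583496094, 243.35714721679688), 9.607513427734375)
area dia 0.06190251506017675
3171 1223 [0.5438 0.1356 0.0521] [-0.477  0.112  0.872] yaw -13.182413103790962
((535.1650390625, 118.14108276367188), (273.67803955078125, 134.66732788085938), 73.46959686279297)
```

View pics/crop.png

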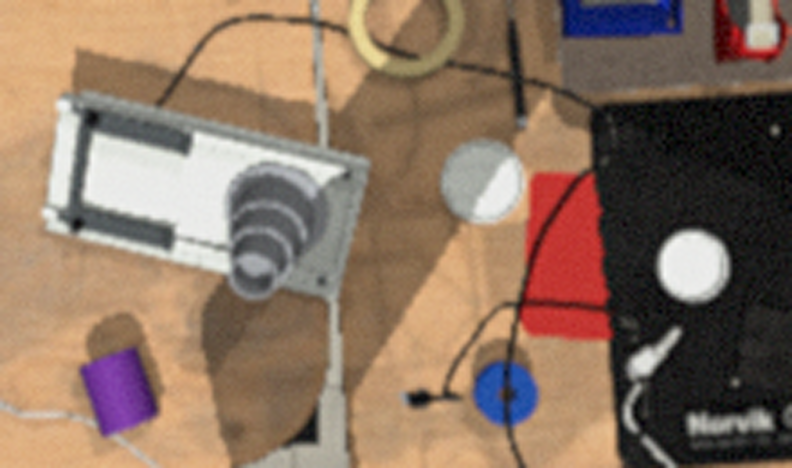

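>>> move_arm([
  {"xyz":[0,0,-30],"roll":0.121,"grip":100},
  {"xyz":[0,0,-30],"roll":0.121,"grip":100},
  {"xyz":[0,0,-30],"roll":0.121,"grip":100},
  {"xyz":[0,0,-30],"roll":0.121,"grip":100},
  {"xyz":[0,0,-30],"roll":0.121,"grip":100},
])

```text
time_s: 1.82
position: [0.2311, -0.5804, 0.3535]
tcp_rot: [[0.973, -0.23, -0.0], [-0.23, -0.973, 0.0], [-0.0, -0.0, -1.0]]
force: [0.3, 0.3, -0.6]
opening: 0.998
grasp_force: 0.0
```

>>> move_arm([
  {"xyz":[5.5,-40,0],"roll":0,"grip":100},
  {"xyz":[5.5,-40,0],"roll":0,"grip":100},
  {"xyz":[5.5,-40,0],"roll":0,"grip":100},
  {"xyz":[5.5,-40,0],"roll":0,"grip":100},
  {"xyz":[5.5,-40,0],"roll":0,"grip":100},
])

```text
time_s: 2.23
position: [0.303, -0.3901, 0.3521]
tcp_rot: [[0.974, -0.225, 0.0], [-0.225, -0.974, -0.0], [0.0, 0.0, -1.0]]
force: [0.8, -0.6, 0.2]
opening: 0.996
grasp_force: 0.0
```

>>> move_arm([
  {"xyz":[5.5,-40,0],"roll":0,"grip":100},
  {"xyz":[5.5,-40,0],"roll":0,"grip":100},
  {"xyz":[5.5,-40,0],"roll":0,"grip":100},
  {"xyz":[5.5,-40,0],"roll":0,"grip":100},
  {"xyz":[5.5,-40,0],"roll":0,"grip":100},
])

```text
time_s: 2.65
position: [0.3746, -0.2013, 0.3523]
tcp_rot: [[0.974, -0.225, 0.001], [-0.225, -0.974, -0.0], [0.001, 0.0, -1.0]]
force: [0.2, -0.4, -0.3]
opening: 1.0
grasp_force: 0.0
```

>>> move_arm([
  {"xyz":[5.5,-40,0],"roll":0,"grip":100},
  {"xyz":[5.5,-40,0],"roll":0,"grip":100},
  {"xyz":[5.5,-40,0],"roll":0,"grip":100},
  {"xyz":[5.5,-40,0],"roll":0,"grip":100},
  {"xyz":[5.5,-40,0],"roll":0,"grip":100},
])

```text
time_s: 3.07
position: [0.4463, -0.0124, 0.3524]
tcp_rot: [[0.975, -0.224, 0.001], [-0.224, -0.975, -0.0], [0.001, 0.0, -1.0]]
force: [0.6, 0.4, 0.6]
opening: 1.001
grasp_force: 0.0
```

Run:
```python
from h import *
K,T=cam("wrist"); p,d=bot.capture("wrist"); save("w1",p); np.savez("w1.npz",p=p,d=d,K=K,T=T)
print(T.round(3)); print(K[0,0])
for l in("stand","large_cup","medium_cup","small_cup","channel_mid","medium_dish"):
    for r in bot.spot_in(l,"wrist"): print(l,round(r["conf"],2),(T[:3,:3]@np.array(r["at"])+T[:3,3]).round(3))
s=bot.read_state(); print(np.round(s["joint_positions"],1),s["time_s"])
```

```text
[[-0.225 -0.943 -0.247  0.513]
 [-0.974  0.217  0.058 -0.028]
 [-0.001  0.253 -0.967  0.536]
 [ 0.     0.     0.     1.   ]]
349.26271026090154
stand 0.96 [0.552 0.127 0.059]
large_cup 0.81 [0.531 0.041 0.081]
large_cup 0.2 [ 0.617 -0.163  0.008]
medium_cup 0.6 [0.505 0.053 0.123]
medium_cup 0.58 [0.387 0.189 0.051]
small_cup 0.75 [0.552 0.128 0.056]
small_cup 0.56 [0.478 0.066 0.146]
channel_mid 0.56 [0.552 0.129 0.056]
medium_dish 0.59 [ 0.557 -0.128  0.002]
[-16.4   6.5  93.5  -0.   80.   86.7] 3.4167
```

View pics/w1.png

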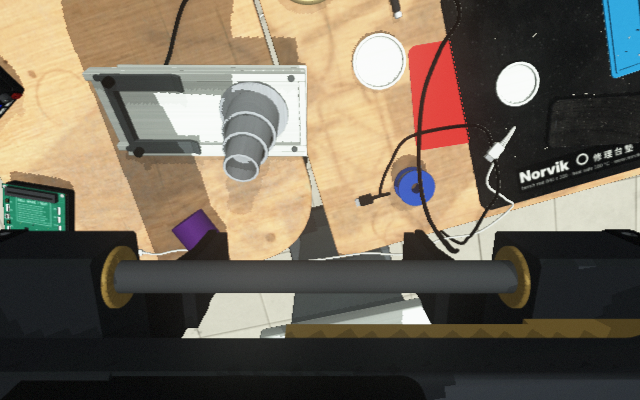

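```bash
cat > fit.py <<'E'
from h import *
from scipy.optimize import least_squares
def plane(W,c,yawlim=(-20,-6)):
    m=(abs(W[...,0]-c[0])<.09)&(abs(W[...,1]-c[1])<.13)&(W[...,2]>.03)&(W[...,2]<.1)
    Q=W[m]; best=0; rng=np.random.default_rng(0)
    for _ in range(2000):
        a,b,e=Q[rng.choice(len(Q),3,False)]; n=np.cross(b-a,e-a); L=np.linalg.norm(n)
        if L<1e-6: continue
        n=n/L*np.sign(n[2])
        if abs(n[2]-.866)>.04: continue
        i=abs((Q-a)@n)<.002
        if i.sum()>best: best=i.sum(); I=i
    P=Q[I]; c=P.mean(0); n=np.linalg.svd(P-c)[2][2]; n*=np.sign(n[2])
    return c,n,best,P
def nest(W,yaw,c,g,parts=((20,90,117),(27,56,85),(34,12,52))):
    ex=np.array([np.cos(yaw),np.sin(yaw),0]); ey=np.array([-ex[1],ex[0],0]); n=-.5*ex+np.array([0,0,.866]); v=.866*ex+np.array([0,0,.5])
    D=(W-c)@np.stack([v,ey,n],1)*1000   # p,y,s mm relative to c on plate
    D=D.reshape(-1,3); D=D[~np.isnan(D[:,0])]
    q=np.array(g,float)
    for it in range(6):
        r=np.hypot(*(D[:,:2]-q).T); sel=[]
        tol=12 if it<2 else 5
        for R,a,b in parts:
            m=(D[:,2]>a)&(D[:,2]<b)&(abs(r-R)<tol)
            sel.append(np.c_[D[m],np.full(m.sum(),R)])
        S=np.vstack(sel)
        f=least_squares(lambda q:np.hypot(S[:,0]-q[0],S[:,1]-q[1])-S[:,3],q,loss="soft_l1",f_scale=1.); q=f.x
    return q,[len(s) for s in sel],np.abs(f.fun).mean(),(ex,ey,n,v)
E
python3 - <<'E'
from fit import *
for f in("w1","top"):
    z=np.load(f+".npz"); W=cloud(z["d"],z["K"],z["T"])
    c,n,b,P=plane(W,(.545,.12)); yaw=np.arctan2(-n[1],-n[0])
    print(f,c.round(4),n.round(4),b,np.degrees(yaw))
    for yd in(-13.,np.degrees(yaw)):
        yaw=np.radians(yd)
        ex=np.array([np.cos(yaw),np.sin(yaw),0]); ey=np.array([-ex[1],ex[0],0])
        y0=(np.array([.531,.044,.08])-c)@ey*1000
        q,k,e,(ex,ey,n0,v)=nest(W,yaw,c,(0,y0))
        o=c+v*q[0]/1e3+ey*q[1]/1e3
        print(yd,q.round(1),k,round(e,2),"foot centre",o.round(4),"small top",(o+.118*n0).round(4))
        # stand extents
        D=(W-c)@np.stack([v,ey,n0],1)*1000
        m=(abs(D[...,2])<12)&(W[...,2]>.02)&(abs(D[...,0])<80)&(abs(D[...,1])<190)
        print(" p,y pct",np.percentile(D[m],[.5,2,50,98,99.5],axis=0).round(0).tolist())
E
```

```text
w1 [0.5475 0.1349 0.0545] [-0.4834  0.1126  0.8681] 6646 -13.111729317242526
-13.0 [ -3.9 -84.1] [984, 699, 920] 0.99 foot centre [0.5254 0.0537 0.0526] small top [0.4679 0.067  0.1548]
 p,y pct [[-60.0, -153.0, -7.0], [-55.0, -150.0, -5.0], [11.0, -16.0, 1.0], [55.0, 112.0, 11.0], [55.0, 115.0, 12.0]]
-13.111729317242526 [ -3.7 -84.1] [988, 707, 920] 1.0 foot centre [0.5253 0.0537 0.0527] small top [0.4678 0.0671 0.1549]
 p,y pct [[-60.0, -153.0, -7.0], [-55.0, -150.0, -5.0], [11.0, -16.0, 1.0], [55.0, 112.0, 11.0], [55.0, 115.0, 12.0]]
top [0.5462 0.1396 0.0533] [-0.4825  0.1104  0.8689] 913 -12.885825039386622
-13.0 [ -2.8 -89.3] [129, 106, 149] 1.26 foot centre [0.5238 0.0532 0.0519] small top [0.4663 0.0664 0.1541]
 p,y pct [[-60.0, -158.0, -8.0], [-56.0, -154.0, -5.0], [6.0, -20.0, 1.0], [56.0, 107.0, 11.0], [57.0, 110.0, 12.0]]
-12.885825039386622 [ -2.9 -89.2] [126, 106, 149] 1.27 foot centre [0.5239 0.0532 0.0518] small top [0.4663 0.0664 0.154 ]
 p,y pct [[-60.0, -157.0, -8.0], [-56.0, -154.0, -5.0], [6.0, -20.0, 1.0], [56.0, 107.0, 11.0], [57.0, 110.0, 12.0]]
```

>>> move_arm([
  {"xyz":[8.6,-27.4,20],"roll":0,"grip":100},
  {"xyz":[8.6,-27.4,20],"roll":0,"grip":100},
  {"xyz":[8.6,-27.4,20],"roll":0,"grip":100},
  {"xyz":[0,0,30],"roll":0,"grip":100},
  {"xyz":[0,0,20],"roll":0,"grip":100},
])

```text
time_s: 3.83
position: [0.4895, 0.0591, 0.24]
tcp_rot: [[0.974, -0.225, -0.002], [-0.225, -0.974, 0.0], [-0.002, 0.0, -1.0]]
force: [-0.1, -0.4, -0.0]
opening: 0.997
grasp_force: 0.0
```

>>> move_arm([
  {"xyz":[0,0,0],"roll":0,"grip":100},
])

```text
time_s: 3.92
position: [0.4864, 0.0587, 0.238]
tcp_rot: [[0.974, -0.227, -0.01], [-0.227, -0.974, 0.001], [-0.01, 0.002, -1.0]]
force: [-1.4, 0.0, 0.0]
opening: 0.996
grasp_force: 0.0
```

Run:
```python
from fit import *
K,T=cam("wrist"); p,d=bot.capture("wrist"); save("w2",p)
W=cloud(d,K,T); yaw=np.radians(-13); c=np.array([.5475,.1349,.0545])
q,k,e,(ex,ey,n0,v)=nest(W,yaw,c,(-3.9,-84))
o=c+v*q[0]/1e3+ey*q[1]/1e3
print(q,k,e,o)
s=bot.read_state(); t=np.array(s["position"]); print(t,s["force"])
for a,b in((-.036,.054),): 
    D=o+ex*a+[0,0,b]-t; R=np.array(s["tcp_rot"]); print((R.T@D*1000).round(1))
```

```text
[ -3.990156   -84.05982458] [1930, 1335, 1703] 0.9870833808573882 [0.52522374 0.05377194 0.05250492]
[0.48805865 0.05851254 0.24026432] [-0.21305317  0.55039682 -0.36292823]
[  2.   -3.9 133.7]
```

View pics/w2.png

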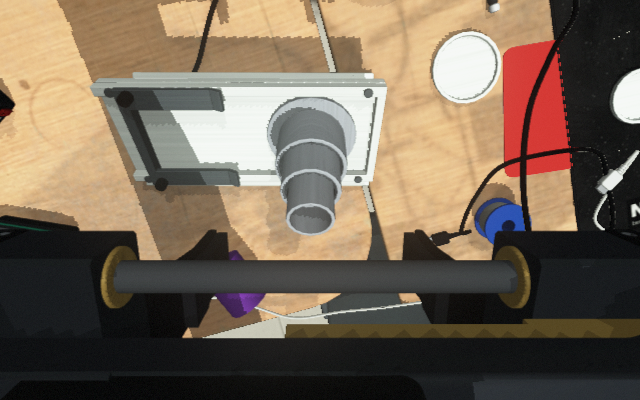

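>>> move_arm([
  {"xyz":[1,-2,25],"roll":0,"grip":100},
  {"xyz":[1,-2,32],"roll":0,"grip":100},
  {"xyz":[0,0,32],"roll":0,"grip":100},
  {"xyz":[0,0,25],"roll":0,"grip":100},
  {"xyz":[0,0,12],"roll":0,"grip":100},
])

```text
time_s: 4.38
position: [0.4924, 0.0618, 0.115]
tcp_rot: [[0.974, -0.227, -0.001], [-0.227, -0.974, 0.0], [-0.001, 0.0, -1.0]]
force: [-0.8, 0.2, -0.4]
opening: 0.998
grasp_force: 0.0
```

>>> move_arm([
  {"xyz":[0,0,7],"roll":0,"grip":100},
  {"xyz":[0,0,0],"roll":0,"grip":100},
  {"xyz":[0,0,0],"roll":0,"grip":75},
])

```text
time_s: 4.63
position: [0.494, 0.0624, 0.1103]
tcp_rot: [[0.974, -0.226, 0.003], [-0.226, -0.974, -0.0], [0.003, -0.0, -1.0]]
force: [-0.3, 0.0, -0.1]
opening: 0.977
grasp_force: 0.0
```

>>> move_arm([
  {"xyz":[-1.5,0,2],"roll":0,"grip":55},
  {"xyz":[0,0,0],"roll":0,"grip":55},
  {"xyz":[0,0,0],"roll":0,"grip":40},
  {"xyz":[0,0,0],"roll":0,"grip":40},
  {"xyz":[0,0,0],"roll":0,"grip":40},
])

```text
time_s: 5.05
position: [0.4912, 0.0636, 0.1075]
tcp_rot: [[0.975, -0.224, 0.001], [-0.224, -0.975, -0.0], [0.001, 0.0, -1.0]]
force: [-2.5, -3.2, 1.6]
opening: 0.634
grasp_force: 2.2
```

>>> move_arm([
  {"xyz":[0,0,0],"roll":0,"grip":40},
  {"xyz":[0,0,0],"roll":0,"grip":40},
  {"xyz":[0,0,0],"roll":0,"grip":40},
])

```text
time_s: 5.3
position: [0.4901, 0.0634, 0.107]
tcp_rot: [[0.975, -0.224, -0.002], [-0.224, -0.975, -0.001], [-0.002, 0.001, -1.0]]
force: [-2.7, -3.0, 2.0]
opening: 0.568
grasp_force: 30.0
```

>>> move_arm([
  {"xyz":[0,-4,1],"roll":0,"grip":40},
  {"xyz":[0,-8,0],"roll":0,"grip":40},
  {"xyz":[0,-8,0],"roll":0,"grip":40},
  {"xyz":[0,-8,0],"roll":0,"grip":40},
  {"xyz":[0,-8,0],"roll":0,"grip":40},
])

```text
time_s: 5.72
position: [0.4953, 0.0948, 0.1069]
tcp_rot: [[0.976, -0.219, -0.009], [-0.219, -0.976, -0.009], [-0.006, 0.01, -1.0]]
force: [-8.7, -15.5, 15.1]
opening: 0.573
grasp_force: 30.3
```

>>> move_arm([
  {"xyz":[0,-8,0],"roll":0,"grip":40},
  {"xyz":[0,-8,0],"roll":0,"grip":40},
  {"xyz":[0,-8,0],"roll":0,"grip":40},
  {"xyz":[0,-4,0],"roll":0,"grip":40},
])

```text
time_s: 6.05
position: [0.5018, 0.1226, 0.1069]
tcp_rot: [[0.976, -0.219, -0.008], [-0.219, -0.976, -0.008], [-0.006, 0.01, -1.0]]
force: [-8.5, -14.9, 15.3]
opening: 0.567
grasp_force: 30.3
```

>>> move_arm([
  {"xyz":[0,-6,-0.7],"roll":0,"grip":40},
  {"xyz":[0,-6,0],"roll":0,"grip":40},
  {"xyz":[0,-6,0],"roll":0,"grip":40},
  {"xyz":[0,-6,0],"roll":0,"grip":40},
  {"xyz":[0,-5,0],"roll":0,"grip":40},
])

```text
time_s: 6.47
position: [0.5088, 0.1515, 0.1069]
tcp_rot: [[0.975, -0.221, -0.007], [-0.221, -0.975, -0.006], [-0.005, 0.008, -1.0]]
force: [-5.6, -11.0, 8.5]
opening: 0.57
grasp_force: 30.2
```

Run:
```python
from fit import *
K,T=cam("wrist"); p,d=bot.capture("wrist"); save("w3",p); np.savez("w3.npz",p=p,d=d,K=K,T=T)
s=bot.read_state(); print(s["position"],s["force"],s["moment"])
```

```text
[0.50950265 0.15263715 0.10688795] [-4.8965009  -8.22746386  6.62455683] [-1.98851435  1.10588261  0.01629968]
```

View pics/w3.png

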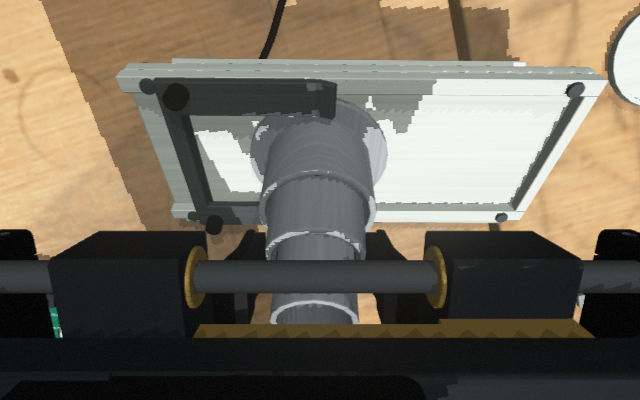

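>>> move_arm([
  {"xyz":[0,-6,0],"roll":0,"grip":40},
  {"xyz":[0,-6,0],"roll":0,"grip":40},
  {"xyz":[0,-6,0],"roll":0,"grip":40},
  {"xyz":[0,-6,0],"roll":0,"grip":40},
])

```text
time_s: 6.85
position: [0.5139, 0.1743, 0.1069]
tcp_rot: [[0.975, -0.221, -0.008], [-0.221, -0.975, -0.007], [-0.006, 0.009, -1.0]]
force: [-6.6, -12.3, 9.3]
opening: 0.571
grasp_force: 30.2
```

>>> move_arm([
  {"xyz":[0,-4,0],"roll":0,"grip":40},
  {"xyz":[0,-4,0],"roll":0,"grip":40},
  {"xyz":[0,-3,0],"roll":0,"grip":40},
])

```text
time_s: 7.1
position: [0.5163, 0.1849, 0.1069]
tcp_rot: [[0.975, -0.221, -0.008], [-0.221, -0.975, -0.008], [-0.006, 0.009, -1.0]]
force: [-8.6, -15.9, 12.9]
opening: 0.572
grasp_force: 30.3
```

>>> move_arm([
  {"xyz":[0,-3,0],"roll":0,"grip":40},
  {"xyz":[0,-3,0],"roll":0,"grip":40},
  {"xyz":[0,-3,0],"roll":0,"grip":40},
])

```text
time_s: 7.35
position: [0.5156, 0.1889, 0.107]
tcp_rot: [[0.976, -0.217, -0.015], [-0.218, -0.976, -0.017], [-0.01, 0.02, -1.0]]
force: [-10.6, -29.7, 19.7]
opening: 0.569
grasp_force: 30.6
```

Run:
```python
from fit import *
K,T=cam("wrist"); p,d=bot.capture("wrist"); save("w4",p); np.savez("w4.npz",p=p,d=d,K=K,T=T)
s=bot.read_state(); print(s["position"],s["force"],s["moment"])
```

```text
[0.51568366 0.18882422 0.10707479] [ -9.1917322  -26.34270114  16.73733167] [-5.41863369  1.97231966 -0.13924574]
```

View pics/w4.png

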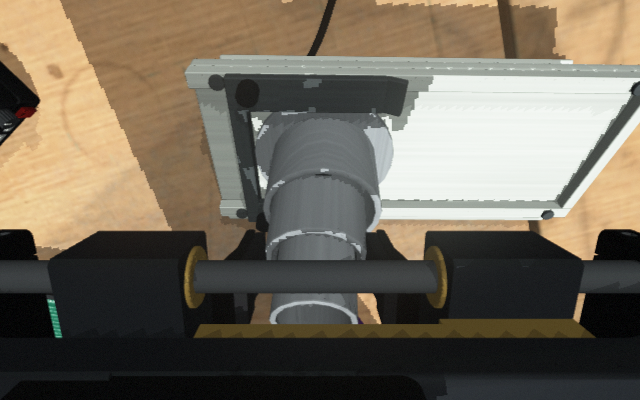

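>>> move_arm([
  {"xyz":[0,4,0],"roll":0,"grip":40},
  {"xyz":[0,0,0],"roll":0,"grip":70},
  {"xyz":[0,0,0],"roll":0,"grip":95},
  {"xyz":[0,0,0],"roll":0,"grip":95},
  {"xyz":[0,0,0],"roll":0,"grip":95},
])

```text
time_s: 7.82
position: [0.52, 0.1927, 0.1066]
tcp_rot: [[0.974, -0.225, -0.002], [-0.225, -0.974, -0.0], [-0.002, 0.001, -1.0]]
force: [-0.8, -1.1, -1.5]
opening: 0.787
grasp_force: 0.8
```

>>> move_arm([
  {"xyz":[0,0,0],"roll":0,"grip":95},
  {"xyz":[-5,0,-8],"roll":0,"grip":95},
  {"xyz":[-10,0,-18],"roll":0,"grip":95},
  {"xyz":[0,0,0],"roll":0,"grip":95},
  {"xyz":[0,0,0],"roll":0,"grip":95},
])

```text
time_s: 8.23
position: [0.5073, 0.1975, 0.134]
tcp_rot: [[0.975, -0.224, 0.004], [-0.224, -0.975, 0.001], [0.003, -0.002, -1.0]]
force: [0.1, -0.1, 0.7]
opening: 0.941
grasp_force: 0.0
```

```bash
cat > now.py <<'E'
from fit import *
import sys
K,T=cam("wrist"); p,d=bot.capture("wrist"); np.savez("w5.npz",p=p,d=d,K=K,T=T); save("w5",p)
W=cloud(d,K,T); yaw=np.radians(-13); c=np.array([.5475,.1349,.0545])
q,k,e,(ex,ey,n0,v)=nest(W,yaw,c,(-3.9,44),parts=eval(sys.argv[3]) if len(sys.argv)>3 else ((20,90,117),(27,56,85),(34,12,52)))
o=c+v*q[0]/1e3+ey*q[1]/1e3
print(q,k,e,o)
s=bot.read_state(); t=np.array(s["position"]); print(t,s["force"],s["opening"],s["time_s"])
a,b=map(float,sys.argv[1:3]); R=np.array(s["tcp_rot"]); print((R.T@(o+ex*a+[0,0,b]-t)*1000).round(1))
E
python3 now.py -.0525 .080
```

```text
[-6.6960203  40.43331136] [3317, 3006, 3383] 0.8738793982360364 [0.55094538 0.17560144 0.05115199]
[0.50706227 0.19724972 0.13328967] [-0.10141699 -0.23190061  0.07741273] 0.9479519711763817 8.2833
[-4.9 11.2  2.1]
```

Run:
```python
from fit import *
z=np.load("w5.npz"); W=cloud(z["d"],z["K"],z["T"]); yaw=np.radians(-13); c=np.array([.5475,.1349,.0545])
_,_,_,(ex,ey,n,v)=nest(W,yaw,c,(-4,42)); D=(W-c)@np.stack([v,ey,n],1)*1000
for p0 in(0,8,15,22):
    m=(abs(D[...,0]-p0)<4)&(D[...,2]<25)&(D[...,1]>30)&(D[...,1]<125)
    Q=D[m]
    print(p0,[(y,int(((Q[:,1]>=y)&(Q[:,1]<y+4)).sum()),np.round(np.median(Q[(Q[:,1]>=y)&(Q[:,1]<y+4),2]),1)) for y in range(60,124,4) if ((Q[:,1]>=y)&(Q[:,1]<y+4)).sum()>2])
m=(abs(D[...,0]-15)<25)&(D[...,2]>3.5)&(D[...,2]<8)&(D[...,1]<40)&(D[...,1]>-30)
print("rear foot",np.percentile(D[m][:,1],[1,3,10]),m.sum())
q=cv2.resize(z["p"][60:260,150:450],None,fx=2.6,fy=2.6,interpolation=cv2.INTER_CUBIC); save("crop5",q)
```

```text
0 [(68, 11, np.float64(12.1)), (72, 53, np.float64(5.7)), (76, 54, np.float64(6.0)), (80, 50, np.float64(5.8)), (84, 75, np.float64(13.7)), (88, 55, np.float64(15.0)), (92, 35, np.float64(14.9)), (96, 26, np.float64(-0.2)), (100, 51, np.float64(-0.0)), (104, 50, np.float64(0.2)), (108, 53, np.float64(-0.1)), (112, 43, np.float64(-0.2)), (116, 3, np.float64(-1.9))]
8 [(64, 11, np.float64(12.2)), (68, 78, np.float64(10.2)), (72, 52, np.float64(5.9)), (76, 50, np.float64(6.0)), (80, 59, np.float64(4.8)), (84, 85, np.float64(14.2)), (88, 53, np.float64(14.8)), (92, 37, np.float64(14.9)), (96, 33, np.float64(-0.0)), (100, 48, np.float64(-0.2)), (104, 55, np.float64(-0.2)), (108, 50, np.float64(-0.2)), (112, 52, np.float64(-0.3)), (116, 4, np.float64(-1.5))]
15 [(60, 51, np.float64(15.8)), (64, 110, np.float64(10.6)), (68, 59, np.float64(6.1)), (72, 61, np.float64(6.0)), (76, 68, np.float64(5.6)), (80, 62, np.float64(-0.1)), (84, 95, np.float64(14.0)), (88, 59, np.float64(14.9)), (92, 40, np.float64(14.8)), (96, 32, np.float64(0.3)), (100, 54, np.float64(-0.2)), (104, 57, np.float64(-0.1)), (108, 55, np.float64(0.1)), (112, 50, np.float64(-0.2)), (116, 3, np.float64(-1.6))]
22 [(60, 107, np.float64(7.4)), (64, 58, np.float64(6.1)), (68, 63, np.float64(5.9)), (72, 88, np.float64(4.8)), (76, 65, np.float64(-0.0)), (80, 63, np.float64(-0.1)), (84, 99, np.float64(14.1)), (88, 65, np.float64(14.9)), (92, 44, np.float64(14.8)), (96, 34, np.float64(0.0)), (100, 55, np.float64(-0.3)), (104, 59, np.float64(-0.1)), (108, 64, np.float64(-0.2)), (112, 56, np.float64(-0.1)), (116, 3, np.float64(-1.2))]
rear foot [-5.9127281  -4.82365204 -2.70305164] 1078
```

View pics/crop5.png

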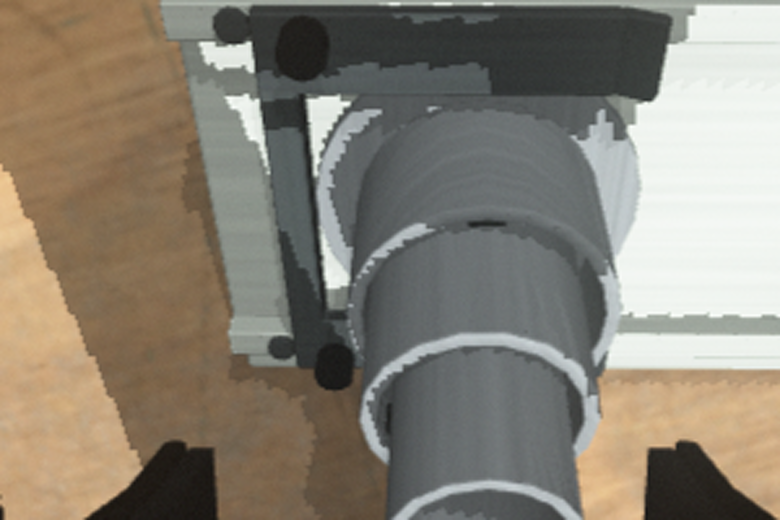

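>>> move_arm([
  {"xyz":[-2.5,6,0],"roll":0,"grip":95},
  {"xyz":[-2.4,5.2,2],"roll":0,"grip":70},
  {"xyz":[0,0,0],"roll":0,"grip":55},
  {"xyz":[0,0,0],"roll":0,"grip":40},
  {"xyz":[0,0,0],"roll":0,"grip":25},
])

```text
time_s: 8.7
position: [0.499, 0.1866, 0.1304]
tcp_rot: [[0.974, -0.225, -0.0], [-0.225, -0.974, 0.0], [-0.0, 0.0, -1.0]]
force: [0.7, 0.9, -0.1]
opening: 0.732
grasp_force: 0.0
```

>>> move_arm([
  {"xyz":[0,0,0],"roll":0,"grip":20},
  {"xyz":[0,0,0],"roll":0,"grip":20},
  {"xyz":[0,0,0],"roll":0,"grip":20},
  {"xyz":[0,0,0],"roll":0,"grip":20},
])

```text
time_s: 9.03
position: [0.4991, 0.1875, 0.1308]
tcp_rot: [[0.974, -0.225, 0.0], [-0.225, -0.974, 0.001], [-0.0, -0.001, -1.0]]
force: [0.3, 2.1, -0.5]
opening: 0.433
grasp_force: 30.2
```

>>> move_arm([
  {"xyz":[-1,0,-1.7],"roll":0,"grip":20},
  {"xyz":[-1,0,-1.7],"roll":0,"grip":20},
  {"xyz":[-1,0,-1.7],"roll":0,"grip":20},
  {"xyz":[-1,0,-1.7],"roll":0,"grip":20},
  {"xyz":[-1,0,-1.7],"roll":0,"grip":20},
])

```text
time_s: 9.45
position: [0.4946, 0.1878, 0.1391]
tcp_rot: [[0.975, -0.224, 0.001], [-0.224, -0.975, -0.0], [0.001, 0.0, -1.0]]
force: [4.3, 0.2, -8.0]
opening: 0.423
grasp_force: 29.9
```

>>> move_arm([
  {"xyz":[-1.5,0,-2.6],"roll":0,"grip":20},
  {"xyz":[-1.5,0,-2.6],"roll":0,"grip":20},
  {"xyz":[-1.5,0,-2.6],"roll":0,"grip":20},
  {"xyz":[-1.5,0,-2.6],"roll":0,"grip":20},
])

```text
time_s: 9.78
position: [0.4882, 0.1893, 0.15]
tcp_rot: [[0.975, -0.224, 0.0], [-0.224, -0.975, -0.0], [0.0, -0.0, -1.0]]
force: [3.6, 0.2, -8.0]
opening: 0.422
grasp_force: 29.9
```

Run:
```python
from h import *
K,T=cam("wrist"); p,d=bot.capture("wrist"); save("w6",p); np.savez("w6.npz",p=p,d=d,K=K,T=T)
s=bot.read_state(); print(s["position"],s["force"],s["opening"],s["grasp_force"])
```

```text
[0.48794163 0.18941537 0.15044958] [ 2.17312329 -0.18786786 -5.49222254] 0.43085728447372895 29.964848543750122
```

View pics/w6.png

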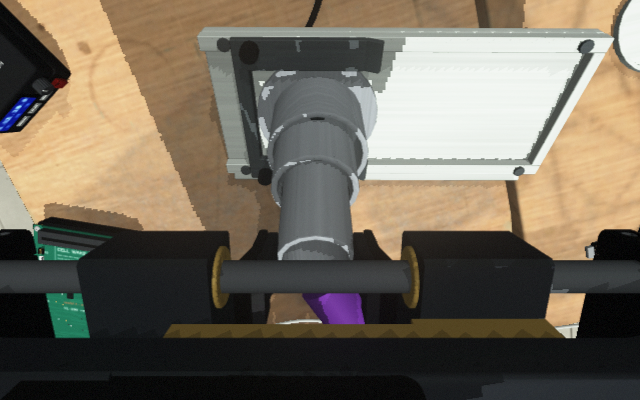

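>>> move_arm([
  {"xyz":[-1.5,0,-2.6],"roll":0,"grip":20},
  {"xyz":[-1.5,0,-2.6],"roll":0,"grip":20},
  {"xyz":[-1.5,0,-2.6],"roll":0,"grip":20},
  {"xyz":[-2,0,-3.5],"roll":0,"grip":20},
  {"xyz":[-2,0,-3.5],"roll":0,"grip":20},
])

```text
time_s: 10.25
position: [0.479, 0.1914, 0.1652]
tcp_rot: [[0.975, -0.224, -0.001], [-0.224, -0.975, 0.0], [-0.001, 0.0, -1.0]]
force: [1.0, -0.3, -1.0]
opening: 0.427
grasp_force: 30.0
```

>>> move_arm([
  {"xyz":[-2.5,0,-4.3],"roll":0,"grip":20},
  {"xyz":[-3,0,-5.2],"roll":0,"grip":20},
  {"xyz":[-5,0,-8.7],"roll":0,"grip":20},
  {"xyz":[-5,0,-8.7],"roll":0,"grip":20},
  {"xyz":[-5,0,-8.7],"roll":0,"grip":20},
])

```text
time_s: 10.67
position: [0.4594, 0.1959, 0.2011]
tcp_rot: [[0.975, -0.224, -0.0], [-0.224, -0.975, 0.0], [-0.0, -0.0, -1.0]]
force: [-0.2, 0.5, -0.0]
opening: 0.425
grasp_force: 30.0
```

```bash
cat > held.py <<'E'
from h import *
import sys
from scipy.optimize import least_squares
# held cup: fit cylinder radius R (mm) in tool frame, axis in tool x-z plane tilt a from vertical(-z tool), report top edge
R=float(sys.argv[1]); H=float(sys.argv[2])
K,T=cam("wrist"); p,d=bot.capture("wrist"); np.savez("wh.npz",p=p,d=d,K=K,T=T)
s=bot.read_state(); W=cloud(d,K,T); Rt=np.array(s["tcp_rot"]); L=((W-np.array(s["position"]))@Rt*1000).reshape(-1,3)
L=L[~np.isnan(L[:,0])]
L=L[(abs(L[:,1])<R+2)&(abs(L[:,0])<70)&(L[:,2]>-50)&(L[:,2]<60)]
q=np.array([0,-10.,np.radians(30)])  # axis passes (x=q0,y=q1off) at z=0
def res(q,P):
    u=np.array([-np.sin(q[2]),0,-np.cos(q[2])]); v=np.array([np.cos(q[2]),0,-np.sin(q[2])])
    return np.hypot((P-[q[0],0,0])@v,P[:,1]-q[1])-R
q=np.array([-5,0,np.radians(30)])
for t in(15,8,4,3):
    S=L[abs(res(q,L))<t]; q=least_squares(res,q,args=(S,),loss="soft_l1").x
u=np.array([-np.sin(q[2]),0,-np.cos(q[2])]); a=(S-[q[0],0,0])@u
print("x0,y0,tilt",q[0].round(1),q[1].round(1),np.degrees(q[2]).round(1),len(S),"along",np.percentile(a,[.5,2,98,99.5]).round(1))
print(s["position"],s["force"],s["opening"],s["grasp_force"],s["time_s"])
E
python3 held.py 20 60
```

```text
x0,y0,tilt 5.4 0.5 209.0 6061 along [-28.7 -24.2  33.6  35.1]
[0.45929943 0.19638683 0.20261919] [-0.42958485  0.52072725  0.60289341] 0.42798203426325004 29.997180739883333 10.7167
```

>>> move_arm([
  {"xyz":[5,20,-2],"roll":0,"grip":20},
  {"xyz":[8.7,38,0],"roll":0,"grip":20},
  {"xyz":[8.7,38,0],"roll":0,"grip":20},
  {"xyz":[8.7,38,0],"roll":0,"grip":20},
  {"xyz":[8.7,38,0],"roll":0,"grip":20},
])

```text
time_s: 11.13
position: [0.46, 0.0179, 0.2026]
tcp_rot: [[0.975, -0.223, 0.001], [-0.223, -0.975, -0.0], [0.001, -0.0, -1.0]]
force: [0.7, -0.3, -0.9]
opening: 0.424
grasp_force: 30.0
```

>>> move_arm([
  {"xyz":[8.7,38,0],"roll":0,"grip":20},
  {"xyz":[8.7,38,0],"roll":0,"grip":20},
  {"xyz":[8.7,38,0],"roll":0,"grip":20},
  {"xyz":[5,20,0],"roll":0,"grip":20},
  {"xyz":[0,0,0],"roll":0,"grip":20},
])

```text
time_s: 11.55
position: [0.4617, -0.1231, 0.2027]
tcp_rot: [[0.973, -0.229, 0.003], [-0.229, -0.973, -0.003], [0.003, 0.002, -1.0]]
force: [0.9, -0.5, -1.0]
opening: 0.428
grasp_force: 30.0
```

```bash
cat > dish.py <<'E'
from h import *
K,T=cam("wrist"); p,d=bot.capture("wrist"); np.savez("wd.npz",p=p,d=d,K=K,T=T)
s=bot.read_state(); R=np.array(s["tcp_rot"]); t=np.array(s["position"])
W=cloud(d,K,T); print(t,s["force"],s["grasp_force"],s["time_s"])
for n,(x,y),r in(("medium",(.552,-.132),.038),("small",(.4798,-.319),.031)):
    m=(np.hypot(W[...,0]-x,W[...,1]-y)<.055)&(p.min(-1)>150)&(abs(W[...,2])<.02)
    Q=W[m]; rim=Q[Q[:,2]>.0065]
    if len(Q)<50: print(n,"none"); continue
    C,rad=cv2.minEnclosingCircle(rim[:,:2].astype(np.float32)*1000) if len(rim)>20 else((0,0),0)
    print(n,len(Q),len(rim),"mid",((np.percentile(Q[:,:2],1,axis=0)+np.percentile(Q[:,:2],99,axis=0))/2).round(4),np.ptp(Q[:,:2],axis=0).round(3),"rim circle",np.round(C,1),round(rad,1),"floor z",np.median(Q[:,2]).round(4))
    print("  tool-frame centre",(R.T@(np.array([*Q[:,:2].mean(0),.004])-t)*1000).round(1))
E
python3 dish.py; python3 held.py 20 60
```

```text
[ 0.4608615  -0.12051154  0.20248711] [ 0.57354572  0.83016243 -0.3033338 ] 29.99676232226193 11.6
medium 4315 870 mid [ 0.5535 -0.1295] [0.075 0.077] rim circle [ 553.6 -130. ] 37.6 floor z 0.0049
  tool-frame centre [ 92.4 -12.3 198.6]
small 2593 650 mid [ 0.4794 -0.3181] [0.061 0.06 ] rim circle [ 479.2 -318.4] 31.1 floor z 0.0047
  tool-frame centre [ 63.5 188.7 198.6]
x0,y0,tilt 7.2 1.6 209.2 6017 along [-29.9 -26.3  31.6  33.1]
[ 0.46024433 -0.11873132  0.20222573] [ 0.94953124  0.25027268 -0.40862517] 0.4314683312607655 29.997063288465142 11.65
```

>>> move_arm([
  {"xyz":[6,30,0],"roll":0,"grip":20},
  {"xyz":[8,38,5],"roll":0,"grip":20},
  {"xyz":[8,38,10],"roll":0,"grip":20},
  {"xyz":[8,38,15],"roll":0,"grip":20},
  {"xyz":[6,30,20],"roll":0,"grip":20},
])

```text
time_s: 12.07
position: [0.4581, -0.2977, 0.153]
tcp_rot: [[0.975, -0.223, 0.003], [-0.223, -0.975, -0.003], [0.004, 0.002, -1.0]]
force: [0.8, 0.5, -0.0]
opening: 0.429
grasp_force: 30.0
```

>>> move_arm([
  {"xyz":[4,16,20],"roll":0,"grip":20},
  {"xyz":[0,0,25],"roll":0,"grip":20},
  {"xyz":[0,0,20],"roll":0,"grip":20},
  {"xyz":[0,0,10],"roll":0,"grip":20},
  {"xyz":[0,0,0],"roll":0,"grip":20},
])

```text
time_s: 12.48
position: [0.4558, -0.3094, 0.0749]
tcp_rot: [[0.975, -0.223, -0.004], [-0.223, -0.975, 0.005], [-0.005, -0.004, -1.0]]
force: [-0.6, 0.4, -0.8]
opening: 0.43
grasp_force: 30.0
```

>>> move_arm([
  {"xyz":[0,0,0],"roll":0,"grip":20},
  {"xyz":[0,0,0],"roll":0,"grip":20},
])

```text
time_s: 12.65
position: [0.458, -0.3122, 0.0783]
tcp_rot: [[0.975, -0.223, 0.002], [-0.223, -0.975, -0.002], [0.002, 0.001, -1.0]]
force: [0.3, 0.0, -0.5]
opening: 0.424
grasp_force: 30.0
```

>>> move_arm([
  {"xyz":[-1.5,0.5,10],"roll":0,"grip":20},
  {"xyz":[0,0,10],"roll":0,"grip":20},
  {"xyz":[0,0,6],"roll":0,"grip":20},
  {"xyz":[0,0,2],"roll":0,"grip":20},
  {"xyz":[0,0,2],"roll":0,"grip":20},
])

```text
time_s: 13.07
position: [0.455, -0.3124, 0.0464]
tcp_rot: [[0.974, -0.224, -0.001], [-0.224, -0.974, 0.001], [-0.001, -0.001, -1.0]]
force: [0.6, 0.2, -1.1]
opening: 0.428
grasp_force: 30.0
```

>>> move_arm([
  {"xyz":[0,0,1.5],"roll":0,"grip":20},
  {"xyz":[0,0,1.5],"roll":0,"grip":20},
  {"xyz":[0,0,1.5],"roll":0,"grip":20},
])

```text
time_s: 13.32
position: [0.4555, -0.3129, 0.0431]
tcp_rot: [[0.975, -0.224, 0.0], [-0.224, -0.975, -0.0], [0.001, 0.0, -1.0]]
force: [-1.5, 0.5, 13.8]
opening: 0.432
grasp_force: 30.1
```

>>> move_arm([
  {"xyz":[2,0,0],"roll":0,"grip":20},
  {"xyz":[2,0,0.3],"roll":0,"grip":20},
  {"xyz":[2,0,0.3],"roll":0,"grip":20},
  {"xyz":[2,0,0.3],"roll":0,"grip":20},
])

```text
time_s: 13.65
position: [0.4636, -0.3149, 0.0437]
tcp_rot: [[0.975, -0.224, 0.001], [-0.224, -0.975, -0.001], [0.001, 0.001, -1.0]]
force: [-1.6, 2.9, 14.4]
opening: 0.43
grasp_force: 30.0
```

```bash
python3 held.py 20 60
```

```text
x0,y0,tilt 2.8 0.1 25.2 6196 along [-56.8 -55.8  24.5  28.3]
[ 0.46412382 -0.31501768  0.04380532] [-1.43662617  2.05088229 12.14161199] 0.4271182490727409 30.026210099458694 13.7
```

>>> move_arm([
  {"xyz":[2,0,0.3],"roll":0,"grip":20},
  {"xyz":[2,0,0.4],"roll":0,"grip":20},
  {"xyz":[2,0,0.5],"roll":0,"grip":20},
  {"xyz":[2,0,0.6],"roll":0,"grip":20},
])

```text
time_s: 14.03
position: [0.4726, -0.3174, 0.0428]
tcp_rot: [[0.974, -0.225, 0.004], [-0.225, -0.974, -0.003], [0.004, 0.002, -1.0]]
force: [0.2, 2.2, 16.7]
opening: 0.432
grasp_force: 30.1
```

```bash
python3 held.py 20 60
python3 - <<'E'
from h import *
p,d=bot.capture("scene"); K,T=cam("scene"); save("s2",p)
u=np.linalg.inv(T)@[.479,-.318,.03,1]; u=K@u[:3]; u=(u[:2]/u[2]).astype(int); print(u)
x,y=u; a=cv2.resize(p[y-40:y+40,x-60:x+60],None,fx=6,fy=6,interpolation=cv2.INTER_CUBIC); save("s2c",a)
E
```

```text
x0,y0,tilt 2.2 0.1 25.0 4496 along [-55.2 -54.3  24.7  29.2]
[ 0.47316034 -0.31761865  0.04275363] [ 1.32349295  1.98446184 14.07737922] 0.43158889530782985 30.074655320495367 14.0833
[387 185]
```

Run:
```python
from h import *
from scipy.optimize import least_squares
z=np.load("wh.npz"); W=cloud(z["d"],z["K"],z["T"]).reshape(-1,3); t=np.array([.47316,-.3176,.04275]); ex=np.array([.9744,-.225,0]); ty=np.array([-.225,-.9744,0])
P=np.c_[(W-t)@ex,(W-t)@ty,W[:,2]]*1000
P=P[(P[:,2]>16)&(P[:,2]<110)&(abs(P[:,1])<18)&(abs(P[:,0])<60)]
# front surface profile near y=0: x by height
for a in range(16,110,6):
    m=(P[:,2]>=a)&(P[:,2]<a+6)&(abs(P[:,1])<6)
    if m.sum()>3: print(a,m.sum(),np.percentile(P[m,0],[5,50,95]).round(1))
```

```text
16 89 [22.9 24.  24.8]
22 88 [21.5 22.6 23.6]
28 135 [-16.2  20.9  22.1]
34 590 [-17.1  -8.7  20.3]
40 114 [17.5 18.5 19.5]
46 130 [16.3 17.2 18.2]
52 133 [15.  15.8 16.8]
58 148 [13.4 14.6 15.4]
64 186 [ 9.8 13.1 14.2]
70 135 [ 9.9 11.5 13. ]
```

>>> move_arm([
  {"xyz":[2,0,0.6],"roll":0,"grip":20},
  {"xyz":[2,0,0.7],"roll":0,"grip":20},
  {"xyz":[2,0,0.8],"roll":0,"grip":20},
  {"xyz":[2,0,0.8],"roll":0,"grip":20},
  {"xyz":[1,0,0.4],"roll":0,"grip":20},
])

```text
time_s: 14.55
position: [0.4831, -0.3203, 0.04]
tcp_rot: [[0.974, -0.225, 0.007], [-0.225, -0.974, -0.005], [0.008, 0.003, -1.0]]
force: [1.7, 1.1, 15.6]
opening: 0.434
grasp_force: 30.1
```

```bash
cat > tilt.py <<'E'
from h import *
import sys
D=np.array(eval(sys.argv[1])); zlo,zhi=map(float,sys.argv[2:4])
K,T=cam("wrist"); s=bot.read_state(); p,d=bot.capture("wrist"); W=cloud(d,K,T).reshape(-1,3)
ex=np.array([.9744,-.225,0]); ty=np.array([-.225,-.9744,0]); P=np.c_[(W-D)@ex,(W-D)@ty,W[:,2]]*1000
c=[]
for a in range(int(zlo),int(zhi),4):
    m=(P[:,2]>=a)&(P[:,2]<a+4)&(abs(P[:,1])<6)&(abs(P[:,0])<60)
    if m.sum()>20: c.append((a+2,np.percentile(P[m,0],80)))
c=np.array(c); k=np.polyfit(c[:,1*0],c[:,1],1); k=np.polyfit(c[abs(c[:,1]-np.polyval(k,c[:,0]))<4][:,0],c[abs(c[:,1]-np.polyval(k,c[:,0]))<4][:,1],1)
print("front lean deg",-np.degrees(np.arctan(k[0])).round(1),"front x at floor rel dish",np.polyval(k,4).round(1)); print(c.round(1).tolist())
print(s["position"],s["force"],s["opening"],s["grasp_force"],s["time_s"])
E
python3 tilt.py "[.4793,-.3182,0]" 16 62
```

```text
front lean deg 2.4 front x at floor rel dish 20.7
[[18.0, 20.2], [22.0, 20.0], [26.0, 19.8], [30.0, 19.7], [34.0, 1.8], [38.0, 19.2], [42.0, 19.2], [46.0, 19.0], [50.0, 18.9], [54.0, 18.8], [58.0, 18.5], [62.0, 18.4]]
[ 0.48307033 -0.3202597   0.04001065] [ 1.7252718   1.09126132 15.63196351] 0.43424533268357396 30.0981436483562 14.55
```

>>> move_arm([
  {"xyz":[0.5,0,-1],"roll":0,"grip":30},
  {"xyz":[0,0,0],"roll":0,"grip":50},
  {"xyz":[0,0,0],"roll":0,"grip":75},
  {"xyz":[0,0,0],"roll":0,"grip":90},
  {"xyz":[0,0,0],"roll":0,"grip":90},
])

```text
time_s: 15.02
position: [0.4798, -0.3181, 0.0373]
tcp_rot: [[0.975, -0.224, -0.001], [-0.224, -0.975, 0.001], [-0.001, -0.0, -1.0]]
force: [0.1, -0.4, 0.2]
opening: 0.643
grasp_force: 0.0
```

>>> move_arm([
  {"xyz":[0,0,0],"roll":0,"grip":90},
  {"xyz":[0,0,0],"roll":0,"grip":90},
])

```text
time_s: 15.18
position: [0.4799, -0.3182, 0.0371]
tcp_rot: [[0.974, -0.224, -0.001], [-0.224, -0.974, 0.001], [-0.001, -0.0, -1.0]]
force: [0.2, -0.3, 0.0]
opening: 0.793
grasp_force: 0.0
```

```bash
python3 tilt.py "[.4793,-.3182,0]" 16 62
```

```text
front lean deg 0.0 front x at floor rel dish 20.5
[[18.0, 20.4], [22.0, 20.5], [26.0, 20.5], [30.0, 20.5], [34.0, 3.8], [38.0, 20.5], [42.0, 20.6], [46.0, 20.4], [50.0, 20.6], [54.0, 20.5], [58.0, 20.5], [62.0, 20.3]]
[ 0.47985018 -0.31816984  0.03714954] [ 0.23779097 -0.27548238  0.03104993] 0.7930309551446961 0.0 15.1833
```

>>> move_arm([
  {"xyz":[0,0,-20],"roll":0,"grip":95},
  {"xyz":[0,0,-36],"roll":0,"grip":95},
  {"xyz":[0,0,-40],"roll":0,"grip":95},
  {"xyz":[0,0,-40],"roll":0,"grip":95},
  {"xyz":[-3,-15,-25],"roll":0,"grip":95},
])

```text
time_s: 15.65
position: [0.4823, -0.3067, 0.2026]
tcp_rot: [[0.974, -0.226, 0.005], [-0.226, -0.974, -0.006], [0.007, 0.005, -1.0]]
force: [0.5, -0.6, -0.5]
opening: 0.948
grasp_force: 0.0
```

>>> move_arm([
  {"xyz":[-6,-38,0],"roll":0,"grip":95},
  {"xyz":[-6,-38,0],"roll":0,"grip":95},
  {"xyz":[-6,-38,0],"roll":0,"grip":95},
  {"xyz":[-6,-38,0],"roll":0,"grip":95},
  {"xyz":[-6,-38,0],"roll":0,"grip":95},
])

```text
time_s: 16.07
position: [0.4935, -0.1095, 0.1986]
tcp_rot: [[0.974, -0.225, -0.0], [-0.225, -0.974, 0.0], [-0.0, -0.0, -1.0]]
force: [0.2, 0.7, -0.7]
opening: 0.949
grasp_force: 0.0
```

>>> move_arm([
  {"xyz":[-6,-38,0],"roll":0,"grip":95},
  {"xyz":[-6,-38,0],"roll":0,"grip":95},
  {"xyz":[-6,-38,0],"roll":0,"grip":95},
  {"xyz":[-6,-38,0],"roll":0,"grip":95},
  {"xyz":[-6,-38,0],"roll":0,"grip":95},
])

```text
time_s: 16.48
position: [0.5069, 0.0826, 0.1985]
tcp_rot: [[0.974, -0.224, -0.0], [-0.224, -0.974, -0.0], [-0.0, 0.0, -1.0]]
force: [0.8, 0.2, 0.5]
opening: 0.95
grasp_force: 0.0
```

>>> move_arm([
  {"xyz":[-6,-38,0],"roll":0,"grip":95},
  {"xyz":[-6,-38,0],"roll":0,"grip":95},
  {"xyz":[-3,-20,0],"roll":0,"grip":95},
  {"xyz":[0,0,0],"roll":0,"grip":95},
  {"xyz":[0,0,0],"roll":0,"grip":95},
])

```text
time_s: 16.9
position: [0.5138, 0.1785, 0.1982]
tcp_rot: [[0.975, -0.221, -0.001], [-0.221, -0.975, -0.001], [-0.0, 0.001, -1.0]]
force: [0.6, -1.0, 0.1]
opening: 0.947
grasp_force: 0.0
```

```bash
python3 now.py -.036 .054 "((27,56,85),(34,12,52))"
```

```text
[-5.68970053 38.87962755] [2814, 2157] 1.3969841835323307 [0.55144502 0.17389154 0.05165515]
[0.51383416 0.17737683 0.19825105] [-0.43548724 -0.0513186  -0.20918043] 0.946346477168875 16.95
[ 1.5 -5.2 92.6]
```

>>> move_arm([
  {"xyz":[1,-2.5,20],"roll":0,"grip":95},
  {"xyz":[0.5,-2.5,30],"roll":0,"grip":95},
  {"xyz":[0,0,25],"roll":0,"grip":95},
  {"xyz":[0,0,14],"roll":0,"grip":95},
  {"xyz":[0,0,3],"roll":0,"grip":95},
])

```text
time_s: 17.37
position: [0.5146, 0.1799, 0.1038]
tcp_rot: [[0.974, -0.227, -0.007], [-0.227, -0.974, -0.001], [-0.006, 0.003, -1.0]]
force: [-0.2, 0.5, -0.1]
opening: 0.951
grasp_force: 0.0
```

>>> move_arm([
  {"xyz":[0,0,0],"roll":0,"grip":80},
  {"xyz":[0,0,0],"roll":0,"grip":60},
  {"xyz":[0,0,0],"roll":0,"grip":40},
  {"xyz":[0,0,0],"roll":0,"grip":40},
  {"xyz":[0,0,0],"roll":0,"grip":40},
])

```text
time_s: 17.78
position: [0.5176, 0.1822, 0.1077]
tcp_rot: [[0.974, -0.224, 0.002], [-0.224, -0.974, 0.0], [0.002, -0.001, -1.0]]
force: [-0.7, 0.6, 0.1]
opening: 0.656
grasp_force: 0.0
```

>>> move_arm([
  {"xyz":[0,0,0],"roll":0,"grip":40},
  {"xyz":[0,0,0],"roll":0,"grip":40},
])

```text
time_s: 17.95
position: [0.5175, 0.1826, 0.1077]
tcp_rot: [[0.975, -0.224, 0.002], [-0.224, -0.975, 0.001], [0.002, -0.001, -1.0]]
force: [-6.4, -0.2, 23.8]
opening: 0.535
grasp_force: 38.3
```

>>> move_arm([
  {"xyz":[0,0,0],"roll":0,"grip":40},
  {"xyz":[0,0,0],"roll":0,"grip":40},
])

```text
time_s: 18.12
position: [0.5184, 0.1827, 0.1107]
tcp_rot: [[0.975, -0.224, 0.004], [-0.224, -0.975, 0.001], [0.004, -0.001, -1.0]]
force: [-4.8, -1.6, 27.3]
opening: 0.435
grasp_force: 27.9
```

Run:
```python
from h import *
z=np.load("w5.npz"); K,T=cam("wrist"); p,d=bot.capture("wrist"); np.savez("w7.npz",p=p,d=d,K=K,T=T)
a=z["p"][20:320,120:520]; b=p[20:320,120:520]
ps,_=bot.capture("scene"); Ks,Ts=cam("scene")
u=np.linalg.inv(Ts)@[.53,.18,.1,1]; u=Ks@u[:3]; x,y=(u[:2]/u[2]).astype(int); print(x,y)
c=cv2.resize(ps[y-50:y+50,x-70:x+70],(420,300),interpolation=cv2.INTER_CUBIC)
pt,_=bot.capture("top"); e=cv2.resize(pt[170:270,220:340],(360,300),interpolation=cv2.INTER_CUBIC)
im=np.vstack([np.hstack([a,b]),np.hstack([c,e,np.zeros((300,20,3),np.uint8)])]); save("last",im); print(im.shape,bot.read_state()["force"])
```

```text
319 232
(600, 800, 3) [-4.44758623  0.26316637 24.28189226]
```

View pics/last.png

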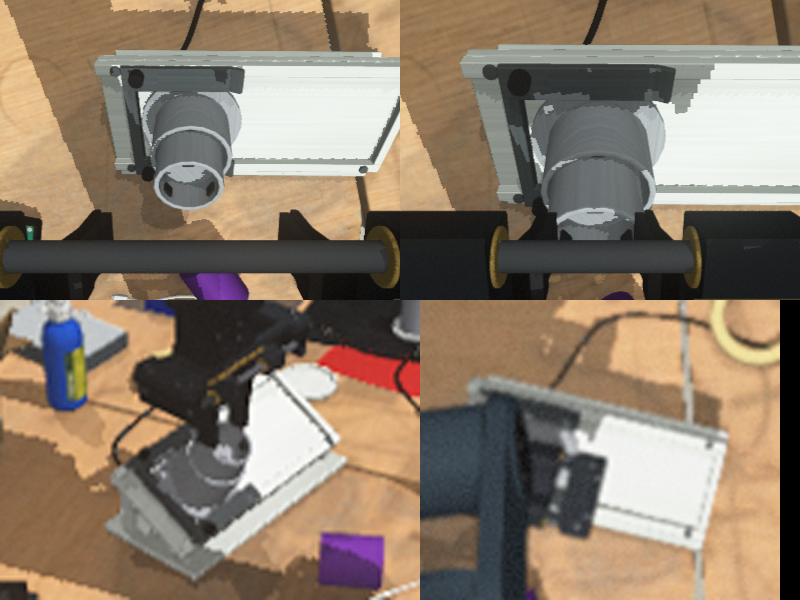

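Run:
```python
from fit import *
yaw=np.radians(-13); c=np.array([.5475,.1349,.0545])
ex=np.array([np.cos(yaw),np.sin(yaw),0])
for f in("w5","w7"):
    z=np.load(f+".npz"); W=cloud(z["d"],z["K"],z["T"])
    for nm,parts in(("large",((34,12,50),)),("med lo",((27,57,70),)),("med hi",((27,70,84),)),("both",((27,56,85),(34,12,52)))):
        q,k,e,(ex,ey,n,v)=nest(W,yaw,c,(-5,39),parts=parts); print(f,nm,q.round(1),k,round(e,2))
    D=((W-c)@np.stack([v,ey,n],1)*1000).reshape(-1,3)
    m=(np.hypot(D[:,0]+5,D[:,1]-39)<29)&(D[:,2]>50); print(" s max",np.percentile(D[m,2],[50,90,97,99]).round(1))
s=bot.read_state(); t=np.array(s["position"]); print("tcp in p,y,s",((t-c)@np.stack([v,ey,n],1)*1000).round(1),s["opening"],s["grasp_force"],s["force"])
```

```text
w5 large [-6.  38.5] [2026] 0.48
w5 med lo [-3.9 38.9] [1301] 2.35
w5 med hi [-5.1 39.9] [1442] 2.09
w5 both [-5.7 38.9] [2814, 2157] 1.4
 s max [72.2 85.7 86.3 86.6]
w7 large [-6.1 38.5] [4114] 0.48
w7 med lo [-5.3 39.7] [2663] 2.1
w7 med hi [-6.6 39.7] [1900] 0.52
w7 both [-6.1 38.9] [4725, 4380] 1.01
 s max [67.9 85.2 86.7 95.9]
tcp in p,y,s [-5.7 40.  68.4] 0.4332521815237598 27.06295925192535 [-4.44758623  0.26316637 24.28189226]
```

Run:
```python
from h import *
s=bot.read_state(); R=np.array(s["tcp_rot"]); t=np.array(s["position"])
for f,tt in(("w7",None),("w5",(.51383,.17738,.19825))):
    z=np.load(f+".npz"); W=cloud(z["d"],z["K"],z["T"]); Tt=z["T"]
    L=(W-(t if tt is None else np.array(tt)))@R*1000
    m=(L[...,2]<2)&(L[...,2]>-45)&(abs(L[...,1])<70)&(abs(L[...,0])<40)
    g=z["p"].max(-1)<60
    Q=L[m&g]; print(f,len(Q))
    for a in range(-45,3,6):
        q=Q[(Q[:,2]>=a)&(Q[:,2]<a+6)]
        l=q[q[:,1]<0]; r=q[q[:,1]>0]
        if len(l)>5 and len(r)>5: print(a,len(q),"L inner",np.percentile(l[:,1],97).round(1),"R inner",np.percentile(r[:,1],3).round(1),"x",np.percentile(q[:,0],[3,97]).round(1), "outer",l[:,1].min().round(0),r[:,1].max().round(0))
print(np.round(s["joint_positions"],1),s["moment"],s["opening"])
```

```text
w7 1215
-45 269 L inner -18.9 R inner 19.1 x [ 5.  10.7] outer -28.0 28.0
-39 267 L inner -18.8 R inner 19.1 x [ 2.3 10.7] outer -28.0 28.0
-33 246 L inner -18.9 R inner 19.1 x [-0.8 10.7] outer -28.0 27.0
-27 214 L inner -18.8 R inner 19.0 x [-2.6 10.6] outer -28.0 27.0
-9 110 L inner -15.5 R inner 16.3 x [-13.1  -8.7] outer -20.0 21.0
-3 95 L inner -4.5 R inner 2.2 x [-14.5  32.5] outer -20.0 21.0
w5 1284
-45 327 L inner -42.2 R inner 40.2 x [ 4.4 10.6] outer -51.0 48.0
-39 340 L inner -42.1 R inner 40.2 x [ 1.6 10.5] outer -51.0 49.0
-33 334 L inner -42.1 R inner 40.1 x [-1.2 10.4] outer -51.0 49.0
-27 278 L inner -42.1 R inner 40.2 x [-3.6 10.3] outer -51.0 48.0
[  7.8  31.6  98.1  -0.   50.  110.7] [-0.13919521  0.83251065 -0.12243312] 0.4332521815237598
```

>>> move_arm([
  {"xyz":[0,0,0],"roll":0,"grip":60},
  {"xyz":[0,0,0],"roll":0,"grip":80},
  {"xyz":[0,0,0],"roll":0,"grip":95},
  {"xyz":[0,0,0],"roll":0,"grip":95},
  {"xyz":[0,0,0],"roll":0,"grip":95},
])

```text
time_s: 18.68
position: [0.5167, 0.1822, 0.1067]
tcp_rot: [[0.975, -0.224, 0.0], [-0.224, -0.975, -0.0], [0.0, 0.0, -1.0]]
force: [0.2, 0.2, 0.1]
opening: 0.722
grasp_force: 0.0
```

>>> move_arm([
  {"xyz":[0,0,0],"roll":0,"grip":95},
  {"xyz":[0,0,0],"roll":0,"grip":95},
])

```text
time_s: 18.85
position: [0.5164, 0.1821, 0.1061]
tcp_rot: [[0.975, -0.224, -0.001], [-0.224, -0.975, -0.0], [-0.001, 0.0, -1.0]]
force: [-0.1, -0.8, -0.5]
opening: 0.876
grasp_force: 0.0
```

```bash
python3 now.py -.036 .0525 "((34,12,50),)"
python3 - <<'E'
from fit import *
z=np.load("w5.npz"); W=cloud(z["d"],z["K"],z["T"]); yaw=np.radians(-13); c=np.array([.5475,.1349,.0545])
q,k,e,(ex,ey,n,v)=nest(W,yaw,c,(-6,38.5),parts=((27,57,84),)); print(q,k,e)
D=((W-c)@np.stack([v,ey,n],1)*1000).reshape(-1,3)-[*q,0]; r=np.hypot(D[:,0],D[:,1])
for s in range(52,90,3):
    m=(abs(D[:,2]-s)<1.5)&(r<36); print(s,m.sum(),np.percentile(r[m],[10,50,90]).round(1), "y",np.percentile(D[m,1],[1,99]).round(1))
E
```

```text
[-6.02136118 38.47236132] [4315] 0.47971322621957047 [0.55107355 0.17355932 0.05148932]
[0.51639583 0.18211101 0.10604786] [-0.02308797  0.20877367  0.05912262] 0.9020813911492134 18.9
[-0.3  0.5  2.1]
[-6.21550108 39.67096116] [4988] 1.3939013512020093
52 1050 [26.5 32.4 34.8] y [-33.1  31.2]
55 1234 [26.5 31.6 34.1] y [-33.9  31.1]
58 945 [14.9 22.2 26.8] y [-23.5  23.3]
61 630 [22.5 26.3 27. ] y [-24.6  24.1]
64 674 [22.6 26.1 27. ] y [-23.9  23.9]
67 716 [22.6 26.1 27. ] y [-23.5  24.3]
70 526 [22.7 26.5 27. ] y [-24.4  23.8]
73 486 [22.9 26.6 27.1] y [-24.3  24.8]
76 594 [18.8 26.4 27.1] y [-24.4  24.3]
79 564 [21.2 26.5 27. ] y [-24.5  24.6]
82 497 [25.8 26.6 27.1] y [-24.7  24.7]
85 1081 [23.5 25.8 26.8] y [-25.4  25.6]
88 55 [24.2 25.3 26.6] y [-24.1  22.8]
```

>>> move_arm([
  {"xyz":[-0.7,0,2.5],"roll":0,"grip":80},
  {"xyz":[0,0,0],"roll":0,"grip":68},
  {"xyz":[0,0,0],"roll":0,"grip":68},
  {"xyz":[0,0,0],"roll":0,"grip":68},
  {"xyz":[0,0,0],"roll":0,"grip":68},
])

```text
time_s: 19.32
position: [0.5161, 0.1824, 0.104]
tcp_rot: [[0.975, -0.224, -0.0], [-0.224, -0.975, -0.0], [-0.0, 0.0, -1.0]]
force: [0.6, -0.0, 0.0]
opening: 0.709
grasp_force: 0.0
```

>>> move_arm([
  {"xyz":[0,0,0],"roll":0,"grip":58},
  {"xyz":[0,0,0],"roll":0,"grip":58},
])

```text
time_s: 19.48
position: [0.5162, 0.1824, 0.1041]
tcp_rot: [[0.975, -0.224, 0.0], [-0.224, -0.975, 0.0], [0.0, -0.0, -1.0]]
force: [1.1, 0.6, -0.0]
opening: 0.619
grasp_force: 0.6
```

>>> move_arm([
  {"xyz":[0,0,0],"roll":0,"grip":55},
])

```text
time_s: 19.57
position: [0.5163, 0.1829, 0.1042]
tcp_rot: [[0.974, -0.225, 0.001], [-0.225, -0.974, 0.001], [0.0, -0.001, -1.0]]
force: [-0.5, 2.1, -0.1]
opening: 0.586
grasp_force: 30.0
```

>>> move_arm([
  {"xyz":[0,0,0],"roll":0,"grip":55},
])

```text
time_s: 19.65
position: [0.5163, 0.1828, 0.1041]
tcp_rot: [[0.974, -0.225, 0.0], [-0.225, -0.974, 0.001], [0.0, -0.001, -1.0]]
force: [0.7, 2.2, -0.9]
opening: 0.584
grasp_force: 30.0
```

>>> move_arm([
  {"xyz":[0,0,0],"roll":0,"grip":50},
  {"xyz":[0,0,0],"roll":0,"grip":50},
  {"xyz":[-0.5,0,-0.87],"roll":0,"grip":50},
  {"xyz":[-0.5,0,-0.87],"roll":0,"grip":50},
  {"xyz":[-0.5,0,-0.87],"roll":0,"grip":50},
])

```text
time_s: 20.07
position: [0.5144, 0.1821, 0.1061]
tcp_rot: [[0.975, -0.224, -0.001], [-0.224, -0.975, -0.001], [-0.001, 0.001, -1.0]]
force: [1.7, -0.7, -5.4]
opening: 0.585
grasp_force: 30.0
```

>>> move_arm([
  {"xyz":[-0.5,0,-0.87],"roll":0,"grip":50},
  {"xyz":[-0.5,0,-0.87],"roll":0,"grip":50},
  {"xyz":[-0.5,0,-0.87],"roll":0,"grip":50},
])

```text
time_s: 20.32
position: [0.514, 0.182, 0.1082]
tcp_rot: [[0.975, -0.224, 0.001], [-0.224, -0.975, -0.002], [0.001, 0.001, -1.0]]
force: [5.1, -1.8, -14.9]
opening: 0.583
grasp_force: 29.9
```

>>> move_arm([
  {"xyz":[-0.8,0,-1.4],"roll":0,"grip":50},
  {"xyz":[-0.8,0,-1.4],"roll":0,"grip":50},
  {"xyz":[-0.8,0,-1.4],"roll":0,"grip":50},
  {"xyz":[-0.8,0,-1.4],"roll":0,"grip":50},
])

```text
time_s: 20.65
position: [0.5114, 0.1824, 0.1137]
tcp_rot: [[0.975, -0.224, 0.002], [-0.224, -0.975, -0.002], [0.002, 0.002, -1.0]]
force: [6.4, -2.9, -15.9]
opening: 0.586
grasp_force: 29.9
```

```bash
cat > chk.py <<'E'
from fit import *
K,T=cam("wrist"); p,d=bot.capture("wrist"); W=cloud(d,K,T); yaw=np.radians(-13); c=np.array([.5475,.1349,.0545])
q,k,e,(ex,ey,n,v)=nest(W,yaw,c,(-6,38.5),parts=((34,12,50),))
D=((W-c)@np.stack([v,ey,n],1)*1000).reshape(-1,3)-[*q,0]; r=np.hypot(D[:,0],D[:,1]); br=p.reshape(-1,3).max(-1)>90
f=(np.hypot(D[:,0],D[:,1])>36)&(np.hypot(D[:,0],D[:,1])<45)&(D[:,0]>5)&(D[:,2]<20)&(D[:,2]>0)
m=(r<27.5)&(D[:,2]>60)&br; print("large",q.round(1),round(e,2),"foot top",np.median(D[f,2]).round(1),"s top",np.percentile(D[m,2],[90,97,99,99.7]).round(1))
s=bot.read_state(); t=np.array(s["position"]); print("tcp p,y,s",(((t-c)@np.stack([v,ey,n],1)*1000)-[*q,0]).round(1),s["force"],s["opening"],s["time_s"])
E
python3 chk.py
```

```text
large [-6.  37.2] 0.42 foot top 9.1 s top [96.1 96.7 97.  97.3]
tcp p,y,s [-4.1  1.1 74.6] [  5.65190967  -2.84846984 -13.76588646] 0.5865277459845503 20.7
```

>>> move_arm([
  {"xyz":[-1,0,-1.75],"roll":0,"grip":50},
  {"xyz":[-1,0,-1.75],"roll":0,"grip":50},
  {"xyz":[-1,0,-1.75],"roll":0,"grip":50},
  {"xyz":[-1,0,-1.75],"roll":0,"grip":50},
  {"xyz":[-1,0,-1.75],"roll":0,"grip":50},
])

```text
time_s: 21.12
position: [0.5065, 0.1836, 0.1225]
tcp_rot: [[0.975, -0.224, 0.002], [-0.224, -0.975, -0.002], [0.002, 0.002, -1.0]]
force: [6.0, -3.1, -14.6]
opening: 0.58
grasp_force: 29.9
```

>>> move_arm([
  {"xyz":[-1,0,-1.75],"roll":0,"grip":50},
  {"xyz":[-1,0,-1.75],"roll":0,"grip":50},
  {"xyz":[-1,0,-1.75],"roll":0,"grip":50},
  {"xyz":[-1,0,-1.75],"roll":0,"grip":50},
  {"xyz":[-1,0,-1.75],"roll":0,"grip":50},
])

```text
time_s: 21.53
position: [0.5015, 0.1847, 0.1313]
tcp_rot: [[0.975, -0.224, 0.002], [-0.224, -0.975, -0.002], [0.002, 0.002, -1.0]]
force: [6.4, -3.4, -14.7]
opening: 0.579
grasp_force: 29.9
```

```bash
python3 chk.py
```

```text
large [-6.  37.2] 0.48 foot top 9.2 s top [116.1 116.9 117.2 117.5]
tcp p,y,s [-4.6  1.3 95.7] [-0.51706362 -0.02230085 -2.00981393] 0.586168964404945 21.5833
```

>>> move_arm([
  {"xyz":[-1.5,0,-2.6],"roll":0,"grip":50},
  {"xyz":[-2,0,-3.5],"roll":0,"grip":50},
  {"xyz":[-3,0,-5.2],"roll":0,"grip":50},
  {"xyz":[-5,0,-8.7],"roll":0,"grip":50},
  {"xyz":[-7,0,-12.1],"roll":0,"grip":50},
])

```text
time_s: 22.0
position: [0.4814, 0.1902, 0.1652]
tcp_rot: [[0.975, -0.224, -0.001], [-0.224, -0.975, -0.0], [-0.001, 0.0, -1.0]]
force: [-0.1, -0.3, -1.7]
opening: 0.587
grasp_force: 30.0
```

>>> move_arm([
  {"xyz":[-8,0,-14],"roll":0,"grip":50},
  {"xyz":[-8,0,-14],"roll":0,"grip":50},
  {"xyz":[-4,5,-5],"roll":0,"grip":50},
  {"xyz":[0,0,0],"roll":0,"grip":50},
  {"xyz":[0,0,0],"roll":0,"grip":50},
])

```text
time_s: 22.42
position: [0.4615, 0.1896, 0.1982]
tcp_rot: [[0.975, -0.224, 0.001], [-0.224, -0.975, 0.0], [0.001, -0.0, -1.0]]
force: [-0.8, -0.4, -1.2]
opening: 0.586
grasp_force: 30.0
```

```bash
python3 chk.py; python3 held.py 27 64; python3 tilt.py "bot.read_state()['position']" 150 240 | tail -3
```

```text
large [-3.3 39.4] 2.4 foot top 6.4 s top [193.5 194.7 195.1 195.8]
tcp p,y,s [ -8.3  -5.4 172. ] [-0.17816211  0.67746553 -1.55261231] 0.5858772035741964 22.4667
x0,y0,tilt 4.3 0.1 28.9 7948 along [-37.7 -36.   25.4  29.1]
[0.46159623 0.18956918 0.19724303] [-0.1970156  -0.14854857 -1.49890753] 0.5856323046086057 29.992883062222973 22.5167
front lean deg 28.0 front x at floor rel dish 137.7
[[176.0, 46.0], [180.0, 45.0], [184.0, 41.8], [188.0, 39.2], [192.0, 38.1], [196.0, 36.1], [200.0, 33.8], [204.0, 31.8], [208.0, 29.5], [212.0, 27.4], [216.0, 25.2], [220.0, 23.1], [224.0, 20.8], [228.0, 18.6], [232.0, 16.4]]
[0.46159623 0.18956918 0.19724303] [-0.1970156  -0.14854857 -1.49890753] 0.5856323046086057 29.992883062222973 22.5167
```

>>> move_arm([
  {"xyz":[6,24,0],"roll":0,"grip":50},
  {"xyz":[15,36,0],"roll":0,"grip":50},
  {"xyz":[18,36,0],"roll":0,"grip":50},
  {"xyz":[18,36,0],"roll":0,"grip":50},
  {"xyz":[18,36,0],"roll":0,"grip":50},
])

```text
time_s: 22.98
position: [0.4972, 0.0075, 0.1968]
tcp_rot: [[0.975, -0.224, -0.001], [-0.224, -0.975, 0.0], [-0.001, -0.0, -1.0]]
force: [0.9, -0.0, -1.5]
opening: 0.584
grasp_force: 30.0
```

>>> move_arm([
  {"xyz":[18,36,0],"roll":0,"grip":50},
  {"xyz":[18,36,5],"roll":0,"grip":50},
  {"xyz":[18,36,10],"roll":0,"grip":50},
  {"xyz":[8,14,20],"roll":0,"grip":50},
  {"xyz":[0,0,25],"roll":0,"grip":50},
])

```text
time_s: 23.4
position: [0.534, -0.1297, 0.1376]
tcp_rot: [[0.973, -0.229, 0.007], [-0.229, -0.973, -0.004], [0.008, 0.003, -1.0]]
force: [1.5, -0.4, -1.2]
opening: 0.586
grasp_force: 30.0
```

>>> move_arm([
  {"xyz":[0,0,25],"roll":0,"grip":50},
  {"xyz":[0,0,20],"roll":0,"grip":50},
  {"xyz":[0,0,10],"roll":0,"grip":50},
  {"xyz":[0,0,0],"roll":0,"grip":50},
  {"xyz":[0,0,0],"roll":0,"grip":50},
])

```text
time_s: 23.82
position: [0.5302, -0.1236, 0.082]
tcp_rot: [[0.975, -0.224, -0.001], [-0.224, -0.975, 0.001], [-0.001, -0.0, -1.0]]
force: [0.1, -0.8, -1.2]
opening: 0.584
grasp_force: 30.0
```

```bash
python3 held.py 27 64; python3 tilt.py "[.5536,-.1298,0]" 50 110 | head -1;  python3 - <<'E'
from h import *
s=bot.read_state(); print((np.array(s["tcp_rot"]).T@(np.array([.5294,-.1242,.050])-s["position"])*1000).round(1))
E
```

```text
x0,y0,tilt 2.8 0.1 28.9 7980 along [-39.1 -37.7  23.9  28.1]
[ 0.53096511 -0.12384632  0.08290367] [-0.01092278  0.23602122 -1.36711087] 0.5832503941323747 29.992727429489605 23.8667
front lean deg 28.2 front x at floor rel dish 54.2
[-1.9  0.7 33.5]
```

>>> move_arm([
  {"xyz":[-1,0.5,10],"roll":0,"grip":50},
  {"xyz":[0,0,10],"roll":0,"grip":50},
  {"xyz":[0,0,6],"roll":0,"grip":50},
  {"xyz":[0,0,2],"roll":0,"grip":50},
  {"xyz":[0,0,1.5],"roll":0,"grip":50},
])

```text
time_s: 24.33
position: [0.5287, -0.1236, 0.0523]
tcp_rot: [[0.975, -0.224, -0.001], [-0.224, -0.975, 0.001], [-0.001, -0.0, -1.0]]
force: [-1.1, 0.4, -1.6]
opening: 0.586
grasp_force: 30.0
```

>>> move_arm([
  {"xyz":[0,0,1],"roll":0,"grip":50},
  {"xyz":[0,0,1],"roll":0,"grip":50},
  {"xyz":[0,0,1],"roll":0,"grip":50},
])

```text
time_s: 24.58
position: [0.5302, -0.1241, 0.051]
tcp_rot: [[0.974, -0.225, 0.002], [-0.225, -0.974, -0.001], [0.002, 0.0, -1.0]]
force: [-0.3, 1.3, 9.8]
opening: 0.587
grasp_force: 30.1
```

>>> move_arm([
  {"xyz":[2,0,0.6],"roll":0,"grip":50},
  {"xyz":[2,0,0.3],"roll":0,"grip":50},
  {"xyz":[2,0,0.3],"roll":0,"grip":50},
  {"xyz":[2,0,0.4],"roll":0,"grip":50},
])

```text
time_s: 24.92
position: [0.5387, -0.1261, 0.0506]
tcp_rot: [[0.974, -0.224, 0.004], [-0.224, -0.974, -0.001], [0.004, 0.0, -1.0]]
force: [0.2, 0.9, 12.0]
opening: 0.588
grasp_force: 30.0
```

```bash
python3 tilt.py "[.5536,-.1298,0]" 20 74
```

```text
front lean deg 20.1 front x at floor rel dish 31.1
[[26.0, 23.4], [30.0, 21.8], [34.0, 20.4], [38.0, 18.6], [42.0, 16.0], [46.0, 15.1], [50.0, 14.6], [54.0, 13.0], [58.0, 11.5], [62.0, 10.0], [66.0, 8.3], [70.0, 7.0], [74.0, 5.6]]
[ 0.5386616  -0.12608148  0.05057655] [ 0.18768961  0.87006798 12.00025659] 0.5881233683915222 30.007673017680645 24.9167
```

>>> move_arm([
  {"xyz":[2,0,0.5],"roll":0,"grip":50},
  {"xyz":[2,0,0.6],"roll":0,"grip":50},
  {"xyz":[2,0,0.7],"roll":0,"grip":50},
  {"xyz":[2,0,0.7],"roll":0,"grip":50},
])

```text
time_s: 25.3
position: [0.5479, -0.1285, 0.0487]
tcp_rot: [[0.974, -0.225, 0.007], [-0.225, -0.974, -0.003], [0.007, 0.001, -1.0]]
force: [1.6, 1.3, 10.9]
opening: 0.591
grasp_force: 30.0
```

>>> move_arm([
  {"xyz":[2,0,0.9],"roll":0,"grip":50},
  {"xyz":[2,0,0.9],"roll":0,"grip":50},
  {"xyz":[2,0,1.0],"roll":0,"grip":50},
])

```text
time_s: 25.55
position: [0.555, -0.1303, 0.0463]
tcp_rot: [[0.974, -0.225, 0.01], [-0.225, -0.974, -0.004], [0.01, 0.001, -1.0]]
force: [1.9, -0.7, 12.7]
opening: 0.593
grasp_force: 30.0
```

```bash
python3 tilt.py "[.5536,-.1298,0]" 20 74
```

```text
front lean deg 6.3 front x at floor rel dish 28.1
[[22.0, 26.0], [26.0, 25.6], [30.0, 25.2], [34.0, 24.8], [38.0, 24.4], [42.0, 1.5], [46.0, 23.5], [50.0, 23.2], [54.0, 22.8], [58.0, 22.4], [62.0, 21.8], [66.0, 21.1], [70.0, 20.7], [74.0, 20.2]]
[ 0.55499338 -0.13028377  0.04630679] [ 1.89486644 -0.71611276 12.70406415] 0.5934712393431806 30.022276332601905 25.55
```

>>> move_arm([
  {"xyz":[2,0,1],"roll":0,"grip":50},
  {"xyz":[2,0,1],"roll":0,"grip":50},
  {"xyz":[0,0,0],"roll":0,"grip":50},
])

```text
time_s: 25.85
position: [0.5597, -0.1314, 0.0443]
tcp_rot: [[0.974, -0.225, 0.011], [-0.225, -0.974, -0.004], [0.012, 0.001, -1.0]]
force: [3.0, 1.2, 11.9]
opening: 0.589
grasp_force: 30.0
```

>>> move_arm([
  {"xyz":[0,0,-0.8],"roll":0,"grip":60},
  {"xyz":[0,0,0],"roll":0,"grip":70},
  {"xyz":[0,0,0],"roll":0,"grip":85},
  {"xyz":[0,0,0],"roll":0,"grip":98},
  {"xyz":[0,0,0],"roll":0,"grip":98},
])

```text
time_s: 26.27
position: [0.5539, -0.1295, 0.0416]
tcp_rot: [[0.975, -0.224, -0.001], [-0.224, -0.975, 0.0], [-0.001, -0.0, -1.0]]
force: [0.2, 0.7, -0.4]
opening: 0.818
grasp_force: 0.0
```

>>> move_arm([
  {"xyz":[0,0,0],"roll":0,"grip":98},
  {"xyz":[0,0,0],"roll":0,"grip":98},
])

```text
time_s: 26.43
position: [0.5541, -0.1296, 0.0415]
tcp_rot: [[0.975, -0.224, -0.001], [-0.224, -0.975, 0.0], [-0.001, -0.0, -1.0]]
force: [0.1, -0.3, 1.1]
opening: 0.939
grasp_force: 0.0
```

```bash
python3 tilt.py "[.5536,-.1298,0]" 20 74
```

```text
front lean deg 1.3 front x at floor rel dish 28.4
[[22.0, 27.6], [26.0, 27.6], [30.0, 27.6], [34.0, 27.6], [38.0, 10.9], [42.0, 7.8], [46.0, 27.5], [50.0, 27.5], [54.0, 27.5], [58.0, 27.5], [62.0, 27.5], [66.0, 27.0], [70.0, 26.2]]
[ 0.55406659 -0.12957455  0.04153051] [ 0.1036479  -0.27510271  1.06027056] 0.9391319294771974 0.0 26.4333
```

Upright and centred. Rise, step back and check everything.

>>> move_arm([
  {"xyz":[0,0,-15],"roll":0,"grip":98},
  {"xyz":[0,0,-30],"roll":0,"grip":98},
  {"xyz":[0,0,-40],"roll":0,"grip":98},
  {"xyz":[0,0,-40],"roll":0,"grip":98},
  {"xyz":[0,0,-40],"roll":0,"grip":98},
])

```text
time_s: 26.9
position: [0.5538, -0.1294, 0.2081]
tcp_rot: [[0.975, -0.224, -0.001], [-0.224, -0.975, 0.001], [-0.002, -0.0, -1.0]]
force: [0.4, -0.1, 0.3]
opening: 0.981
grasp_force: 0.0
```

>>> move_arm([
  {"xyz":[-30,0,-25],"roll":0,"grip":98},
  {"xyz":[-30,0,-25],"roll":0,"grip":98},
  {"xyz":[-30,0,-20],"roll":0,"grip":98},
  {"xyz":[0,0,0],"roll":0,"grip":98},
  {"xyz":[0,0,0],"roll":0,"grip":98},
])

```text
time_s: 27.32
position: [0.4663, -0.1093, 0.2783]
tcp_rot: [[0.974, -0.225, 0.003], [-0.225, -0.974, -0.001], [0.003, 0.001, -1.0]]
force: [-0.3, -0.6, -0.3]
opening: 0.977
grasp_force: 0.0
```

Run:
```python
from fit import *
K,T=cam("wrist"); p,d=bot.capture("wrist"); W=cloud(d,K,T)
for nm,(x,y),h,r in(("medium",(.5536,-.1298),.068,.027),("small",(.4793,-.3182),.064,.020)):
    m=(np.hypot(W[...,0]-x,W[...,1]-y)<.045)&(abs(W[...,2]-h)<.006); Q=W[m]
    if len(Q)<30: print(nm,"not seen",len(Q)); continue
    A=np.c_[Q[:,:2],np.ones(len(Q))]; k=np.linalg.lstsq(A,Q[:,2],rcond=None)[0]
    C,R=cv2.minEnclosingCircle(Q[:,:2].astype(np.float32)*1000); print(nm,"rim z",np.median(Q[:,2]).round(4),"centre",np.round(C,1),round(R,1),"tilt",np.degrees(np.hypot(*k[:2])).round(1))
yaw=np.radians(-13); c=np.array([.5475,.1349,.0545])
q,k,e,(ex,ey,n,v)=nest(W,yaw,c,(-6,38),parts=((34,12,50),)); D=((W-c)@np.stack([v,ey,n],1)*1000).reshape(-1,3)-[*q,0]
r=np.hypot(D[:,0],D[:,1]); f=(r>37)&(r<44)&(D[:,1]<-5)&(abs(D[:,0])<25)&(D[:,2]<20); g=(r<35)&(D[:,2]>45)
print("large",q.round(1),k,round(e,2),"foot top",np.percentile(D[f,2],[10,50,90]).round(1),"rim s",np.percentile(D[g,2],[50,97]).round(1))
z0=np.load("top.npz"); p2,d2=bot.capture("top")
print(bot.read_state()["position"],bot.read_state()["force"],bot.read_state()["time_s"])
```

```text
medium rim z 0.0682 centre [ 554.7 -130. ] 26.8 tilt 0.2
small rim z 0.0637 centre [ 480.2 -318.1] 20.2 tilt 0.4
large [-5.  36.9] [3228] 1.95 foot top [5.3 6.1 6.9] rim s [51.4 54.8]
[ 0.4671319  -0.10967586  0.27656875] [-0.30469994 -0.30457159 -1.27203314] 27.4167
```

```bash
python3 -c "
from rig import bot
print(bot.hand_in())"
```

```text
the job is handed in; nothing more can be done
None
```

I handed the job in at about 27 s of the 61 s. My last camera check showed the small and medium cups upright within 0.5° and about 1 mm off centre in their own dishes, and the large cup seated flat under the claw. The hand-in call returned no verdict.

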